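# Strip the clip block and complete the eyepiece service kit

### The job

Complete the service kit so that the grey tray holds exactly one of each type: a red, a blue and a yellow spring clip, the brass ring, the aluminium sleeve and the grey rubber guard, as far as they are here. Whatever type is already in the tray must not be added again: leave that clip snapped on its rod, or that loose ring on the shelf. Ease each needed clip off its rod only with the wedge, slid down gently between the rod and the clip's back, never with the fingers; lift the freed clips by their tabs with a light grip (no more than 40 N) and lay them in the tray, leave the black barrel and the dust cap where they are, and finish with the wedge hanging in its stand.

Things in the scene. Friction and masses are not known exactly. Their poses are not given: they have to be found in the camera images.
- block: fixed clip block: aluminium rails, tops 52 mm above the shelf, 264 mm long over all along local y (x -30 to 85), with three slots 28 mm wide along x, open down to an 8 mm base plate; a steel rod stands in each. Green end wall at x 85 to 93, 60 mm high. Origin under the middle rod. Clips come off towards local +x. Rails, rods and wedge blade are oiled (friction about 0.2).
- rod0 (a point): axis of rod 0 at the height of the rail tops (52 mm); rods at local y -88 mm, 26 mm in diameter, tops 90 mm above the shelf
- rod1 (a point): axis of rod 1 at the height of the rail tops (52 mm); rods at local y 0 mm, 26 mm in diameter, tops 90 mm above the shelf
- rod2 (a point): axis of rod 2 at the height of the rail tops (52 mm); rods at local y 88 mm, 26 mm in diameter, tops 90 mm above the shelf
- wedge: wedge tool hanging blade-down in its stand, 220 g. Origin: centre of its flange's underside, z up. Orange handle, 18 (x) by 24 (y), z 8 to 66 mm. Flange 32 by 60 by 8. Steel blade 22 wide (y) from z 0 down to the tip at z -85: upright flat face at x -12 (rod side); other face at x -8 at the tip (4 mm thick), sloping out to x 13 at z -35, upright above.
- wedge_tip (a point): middle of the blade's tip edge, at x -10, y 0, z -85 mm in the wedge's frame. In use, the wedge's +x lies along the clip's +x, this point goes down the middle of the gap (17.5 mm from the rod's axis), and the slope pushes the clip's back away. A clip snaps off with the tip about 27 mm below the rail tops; 35 is safe. Vertical push about 10 N.
- rest (a point): on the wedge stand: where the wedge's origin is when it hangs home. Stand: two grey uprights 100 mm tall, 40 mm apart inside (along the wedge's y), 46 mm deep (x); the flange lies across their tops, the blade hangs between.
- tray: fixed open grey kit tray, 300 (x) by 190 (y) by 30 mm high, walls and floor 5 mm thick. Origin at the centre of its underside.
- clip_red: red spring clip, U-shaped in plan, flat on the rails round one of the rods (any). Origin: underside, on the rod's axis when seated; z up, +x to its solid back, -x to its mouth. Back bar x 22 to 42, y -27 to 27, z 0 to 16 mm. Lift tab on it for the fingers: x 32 to 42 (10 thick), y -12 to 12 (24 wide), z 15 to 37. 80 g.
- clip_blue: blue spring clip, shape and origin as the red one. Two sprung arms from the back bar to x -16, outer faces at y +-25, inner +-17, z 1 to 16; nubs inside their ends catch behind the rod. Between rod (radius 13) and back bar: a 9 mm gap for the wedge. Slack of about 1 mm on the rod.
- clip_yellow: yellow spring clip, shape and origin as the red one. Pushed about 12 mm towards its +x (10 N) a clip spreads and snaps off; it then lies flat on the rails some 24 mm from where it sat, free to lift. The coating is delicate: grip no clip with more than 40 N.
- spare_red: a red clip already in the kit tray, shape and origin as the clips on the block; absent (None) in most starts, and then the kit still lacks a red clip
- spare_blue: a blue clip already in the kit tray, shape and origin as the clips on the block; absent (None) in most starts, and then the kit still lacks a blue clip
- spare_yellow: a yellow clip already in the kit tray, shape and origin as the clips on the block; absent (None) in most starts, and then the kit still lacks a yellow clip
- spare_ring: a brass compression ring already in the kit tray, same as the loose one; absent in most starts
- ring: loose brass compression ring lying on the shelf, outer diameter 58, height 22 mm, bore closed by a dark protective plug, 120 g. Origin at the centre of its underside. Absent in some starts.
- sleeve: loose polished aluminium adapter sleeve (tube) standing on the shelf, outer diameter 50, height 65 mm, bore closed by a dark protective plug, 110 g. Origin at the centre of its underside. Absent in some starts.
- barrel: bystander: black nylon eyepiece barrel, 62 mm diameter, 78 mm tall, origin at its underside
- guard: loose grey rubber guard standing on the shelf, a stiff ring of 56 mm diameter, 34 mm tall, top closed by a dark disc, 60 g. Origin at the centre of its underside. Absent in some starts.
- cap: bystander: black dust cap with a red knob, 54 mm diameter, 30 mm tall, origin at its underside
Mind the look-alikes: they are no part of the job. Leave any orange or purple look-alike of the clip_yellow alone.

How it is judged:
On the way:
1. a clip's arms are spread by the wedge: the wedge presses on a clip that is still held by its rod (((contact force between wedge and clip_red above 1 N and distance of clip_red from where it was at the start of the episode between 0.003 and 0.016 m) or (contact force between wedge and clip_blue above 1 N and distance of clip_blue from where it was at the start of the episode between 0.003 and 0.016 m) or (contact force between wedge and clip_yellow above 1 N and distance of clip_yellow from where it was at the start of the episode between 0.003 and 0.016 m))), for 0.05 s.
At the end, for the whole second after the job is handed in: in the tray (origin inside its walls, under 45 mm up): one clip per colour, one ring, sleeve and guard if present; a clip whose colour was there stays on its rod (within 10 mm), a surplus ring outside the tray; all at rest; wedge hung in its stand (15 mm, 0.15 rad) (((x of clip_red in the frame of tray between -0.145 and 0.145 m and y of clip_red in the frame of tray between -0.09 and 0.09 m and z of clip_red in the frame of tray below 0.045 m) or (x of spare_red in the frame of tray between -0.145 and 0.145 m and y of spare_red in the frame of tray between -0.09 and 0.09 m and z of spare_red in the frame of tray below 0.045 m)) and ((distance of clip_red from where it was at the start of the episode below 0.01 m and (x of spare_red in the frame of tray between -0.145 and 0.145 m and y of spare_red in the frame of tray between -0.09 and 0.09 m and z of spare_red in the frame of tray below 0.045 m)) or ((x of clip_red in the frame of tray between -0.145 and 0.145 m and y of clip_red in the frame of tray between -0.09 and 0.09 m and z of clip_red in the frame of tray below 0.045 m) and height (world z) of spare_red above 0.5 m)) and linear speed of each of clip_red, clip_blue, clip_yellow, guard, ring, sleeve below 0.03 m/s and ((x of clip_blue in the frame of tray between -0.145 and 0.145 m and y of clip_blue in the frame of tray between -0.09 and 0.09 m and z of clip_blue in the frame of tray below 0.045 m) or (x of spare_blue in the frame of tray between -0.145 and 0.145 m and y of spare_blue in the frame of tray between -0.09 and 0.09 m and z of spare_blue in the frame of tray below 0.045 m)) and ((distance of clip_blue from where it was at the start of the episode below 0.01 m and (x of spare_blue in the frame of tray between -0.145 and 0.145 m and y of spare_blue in the frame of tray between -0.09 and 0.09 m and z of spare_blue in the frame of tray below 0.045 m)) or ((x of clip_blue in the frame of tray between -0.145 and 0.145 m and y of clip_blue in the frame of tray between -0.09 and 0.09 m and z of clip_blue in the frame of tray below 0.045 m) and height (world z) of spare_blue above 0.5 m)) and ((x of clip_yellow in the frame of tray between -0.145 and 0.145 m and y of clip_yellow in the frame of tray between -0.09 and 0.09 m and z of clip_yellow in the frame of tray below 0.045 m) or (x of spare_yellow in the frame of tray between -0.145 and 0.145 m and y of spare_yellow in the frame of tray between -0.09 and 0.09 m and z of spare_yellow in the frame of tray below 0.045 m)) and ((distance of clip_yellow from where it was at the start of the episode below 0.01 m and (x of spare_yellow in the frame of tray between -0.145 and 0.145 m and y of spare_yellow in the frame of tray between -0.09 and 0.09 m and z of spare_yellow in the frame of tray below 0.045 m)) or ((x of clip_yellow in the frame of tray between -0.145 and 0.145 m and y of clip_yellow in the frame of tray between -0.09 and 0.09 m and z of clip_yellow in the frame of tray below 0.045 m) and height (world z) of spare_yellow above 0.5 m)) and ((x of ring in the frame of tray between -0.145 and 0.145 m and y of ring in the frame of tray between -0.09 and 0.09 m and z of ring in the frame of tray below 0.045 m) or (x of spare_ring in the frame of tray between -0.145 and 0.145 m and y of spare_ring in the frame of tray between -0.09 and 0.09 m and z of spare_ring in the frame of tray below 0.045 m)) and (((x of ring in the frame of tray above 0.15 m or x of ring in the frame of tray below -0.15 m or y of ring in the frame of tray above 0.095 m or y of ring in the frame of tray below -0.095 m) and height (world z) of ring below 0.05 m and (x of spare_ring in the frame of tray between -0.145 and 0.145 m and y of spare_ring in the frame of tray between -0.09 and 0.09 m and z of spare_ring in the frame of tray below 0.045 m)) or ((x of ring in the frame of tray between -0.145 and 0.145 m and y of ring in the frame of tray between -0.09 and 0.09 m and z of ring in the frame of tray below 0.045 m) and height (world z) of spare_ring above 0.5 m)) and x of sleeve in the frame of tray between -0.145 and 0.145 m and y of sleeve in the frame of tray between -0.09 and 0.09 m and z of each of sleeve, guard in the frame of tray below 0.045 m and x of guard in the frame of tray between -0.145 and 0.145 m and y of guard in the frame of tray between -0.09 and 0.09 m and distance between wedge and rest below 0.015 m and angle between wedge's own z axis and vertical below 0.15 rad); the robot touches nothing.
It fails at once if a clip is touched by the robot's fingers or arm while it is still on its rod ((contact force between any of the fingers, the arm and clip_red above 1 N and distance of clip_red from where it was at the start of the episode below 0.012 m) or (contact force between any of the fingers, the arm and clip_blue above 1 N and distance of clip_blue from where it was at the start of the episode below 0.012 m) or (contact force between any of the fingers, the arm and clip_yellow above 1 N and distance of clip_yellow from where it was at the start of the episode below 0.012 m)).
It fails at once if a clip is gripped with more than 40 N (forces on both pads together over 110 N) (contact force between the fingers and clip_red above 110 N or contact force between the fingers and clip_blue above 110 N or contact force between the fingers and clip_yellow above 110 N).
It fails at once if the wedge is rammed against a clip with more than 60 N (contact force between wedge and clip_red above 60 N or contact force between wedge and clip_blue above 60 N or contact force between wedge and clip_yellow above 60 N).
It fails at once if the black barrel or the dust cap is disturbed (moved more than 3 cm) (distance of any of barrel, cap from where it was at the start of the episode above 0.03 m).
Of spare_red, spare_blue, spare_yellow, spare_ring only 1 to 1 are there at a start; the rules pass over those that are not, and their reading is None.
Of ring, sleeve, guard only 2 to 3 are there at a start; the rules pass over those that are not, and their reading is None.
At some moment in a run one of ring, sleeve, guard may be knocked a few centimetres aside while the robot is not near it.
It also fails if it takes over 210 s, if anything falls off the work surface, if the arm or the gripper's body presses on something with over 40 N, if the wrist force passes 120 N, or if a joint passes its speed limit or range.

### The arm

A 7-joint arm with a two-finger parallel gripper is mounted at the origin on the work surface. World frame = base frame: x ahead of the robot, y to its left, z up, the work surface at z = 0. Lengths are in m, angles in rad, forces in N, time in s.
With the tool pointing down it reaches from about 0.4 to 0.85 m from the base axis. Payload 10.4 kg.
Tool frame: the origin (TCP) lies at the very end of the fingers, on their centre line; the grasp point (between the pads) lies 19 mm behind it (grip_point_offset is the distance from the TCP to the grasp point, in m); z points along the fingers, y is the line along which they close (so a half turn about z gives the same grasp; the last joint's range is limited). The gripper opens to 87 mm and grips with 3 to 60 N. Pads are 19 mm wide; open, the fingers measure 117 mm over their backs; the gripper's body (75 mm by 190 mm) begins 51 mm behind the grasp point.
Start: joints at [1.233, 0.332, -0.065, 1.46, 0.022, 1.35, -0.088], TCP at [0.194, -0.594, 0.223] pointing down, gripper open.
Joint ranges: [-2.6, 2.6], [-0.5, 2.12], [-1.47, 1.34], [0.16, 2.42], [-1.27, 4.41], [0.06, 2.06], [-2.6, 2.6]. Speed limits (rad/s): [2.22, 2.22, 2.79, 2.79, 3.14, 3.14, 3.14].

### API

Orientations are given as a unit quaternion [x, y, z, w].
In Python, from bench import * gives the robot as it stands.
- The arm moves only by the tool play_rows, never from a script. Its argument "increments" is text: rows parted by semicolons, each of 7 numbers parted by spaces: the turn, a rotation vector about the tool's x, y, z in rad, then the shift along the tool's x, y, z in m, then the opening, from 0 (shut) to 1 (fully open). A call has 1 to 8 rows; each row is the pose to reach, as a shift and turn from the pose commanded when the call began, along the tool's axes at that moment; what a row does not reach only later rows make up. A row lasts 1/10 s, in which the tool goes at most 50 mm and 8.59 degrees, less where a joint would pass 70% of its speed; a pose out of reach is approached as far as the arm can. A call with a gripper value outside its range is refused whole. The fingers move at their own pace and stop on an object; "grip_force" is the grip in N (left out, the last holds). Time passes only in rows, so rows that repeat a pose let the fingers close. It gives the time, the measured TCP pose, the force, the opening and the grip force at its end, in the units of the state.
- read_state(): the state, without advancing time (a new reading comes with each control period).
- camera(name): name is "side" or "top"; returns a dict with "color" (480x640x3 uint8, red, green, blue), "fx", "fy", "cx", "cy" (pixels), "camera_from_world" (4x4, takes a point from world to camera coordinates). Camera axes: x right, y down, z forward; pixel columns grow to the right and rows downward; lengths in m; the calibration is good to about 2 mm. A picture is of the moment at which its call begins. There is no depth.
- close_job(): hands the job in; it is judged then, once.
The state is a dict: "time": time; "joint_positions": joint angles; "joint_vel": joint speeds; "joint_torque": joint torques, N m; "ee_pos": TCP position; "eef_rot": TCP orientation; "ft_force": force on the tool from outside, world axes, zero at the start; "torque": the same for the moment, N m; "width": finger opening in m; "grip_force": force on a finger pad.
Only numpy, scipy, OpenCV 4.12 (cv2) and the standard library are available. Lean on these libraries where they do the work, as an engineer would, in place of code of your own. Each camera call takes 0.05 s, during which the arm holds its last target. There are 200 camera calls.

## Working session

There is one attempt and no reset: what is moved stays moved. The work goes in short steps, Python scripts to look and compute and a tool call to move; the robot and the scene stay as the last step left them, time stands still between calls to the robot, and variables do not carry over. Pictures are saved under pics/ and viewed, at most 14 in all, crops included, and the job is handed in when it is done.

Besides the shell and the picture viewer there is one more tool, called after "Emit:" as name(argument=value, ...) on one line, values as JSON. play_rows: Moves the arm, as the interface text tells. Its arguments: {"type":"object","properties":{"increments":{"type":"string"},"grip_force":{"type":"number"}},"required":["increments"]}

```bash
mkdir -p pics; ls
python3 - <<'E'
from bench import *
import cv2
s=read_state();print(s)
for n in("top","side"):
    c=camera(n);cv2.imwrite(f"pics/{n}0.png",c["color"][:,:,::-1]);print(n,c["fx"],c["fy"],c["cx"],c["cy"],c["camera_from_world"])
E
```

```text
pics
{'time': 0.0, 'joint_positions': array([ 1.23340588,  0.33290895, -0.06471842,  1.46094749,  0.02160339,
        1.34990503, -0.08852121]), 'joint_vel': array([-0.00034298, -0.00121151, -0.00103843, -0.00010366, -0.00138286,
       -0.00106771, -0.00016909]), 'joint_torque': array([ 1.06090556e-03, -6.23249102e+01,  2.46177893e-02, -3.89881861e+01,
       -6.13690680e-02,  3.98660358e-02,  1.35459031e-04]), 'ee_pos': array([ 0.19339188, -0.59391192,  0.22172789]), 'eef_rot': array([ 9.87637238e-01,  1.56755044e-01, -1.47623379e-04, -7.21564188e-04]), 'ft_force': array([ 1.25500886,  0.43014379, -0.55351601]), 'torque': array([-0.03415415,  0.04518183,  0.02535924]), 'grip_force': 0.0, 'width': 0.08694712217751498}
top 440.64931388442074 440.64931388442074 320.5175046837287 244.3555114916728 [[-0.01511794 -0.99985715 -0.0075578   0.01288593]
 [-0.99653375  0.01568523 -0.08169732  0.57889905]
 [ 0.0818042   0.00629651 -0.99662853  1.12605932]
 [ 0.          0.          0.          1.        ]]
side 525.706128388105 525.706128388105 320.45972928933276 249.0235111307869 [[-0.69361245 -0.7202496  -0.01192845  0.39637617]
 [-0.53213128  0.5234721  -0.66544216  0.37620026]
 [ 0.48552866 -0.45521146 -0.7463541   0.95199585]
 [ 0.          0.          0.          1.        ]]
```

View pics/top0.png

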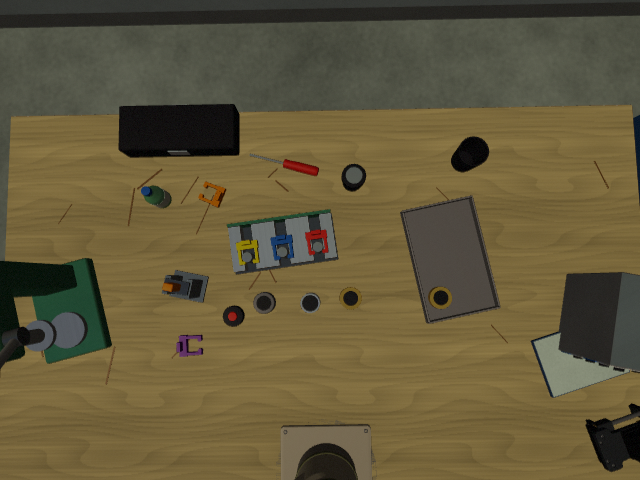

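View pics/side0.png

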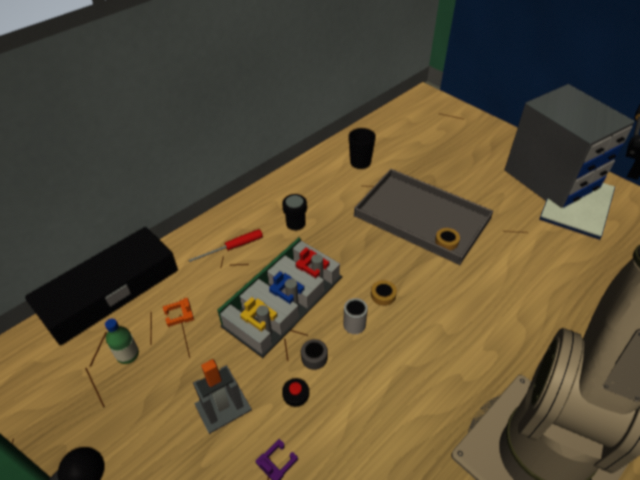

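The top view shows a brass ring already in the tray (440,297), so the loose ring (350,298) stays. Red, blue and yellow are all still on the block (230–335, 210–272). Also visible are the guard (264,302), the sleeve (310,302), the cap (233,316), the wedge stand (185,285) and the barrel (353,177).

Run:
```python
import cv2,numpy as np
t=cv2.imread("pics/top0.png");s=cv2.imread("pics/side0.png")
def cr(i,x,y,w,h,W,H):return cv2.resize(i[y:y+h,x:x+w],(W,H),interpolation=cv2.INTER_CUBIC)
a=cr(t,222,202,120,75,800,500);cv2.imwrite("pics/c1.png",np.clip(a*1.5,0,255).astype('uint8'))
b=np.hstack([cr(t,155,262,60,45,400,300),cr(s,185,350,80,60+20,400,300*1)])
b2=np.hstack([cr(t,215,280,160,60,800,300)])
cv2.imwrite("pics/c2.png",np.clip(np.vstack([b,b2])*1.5,0,255).astype('uint8'))
```

```text
(no output)
```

View pics/c1.png

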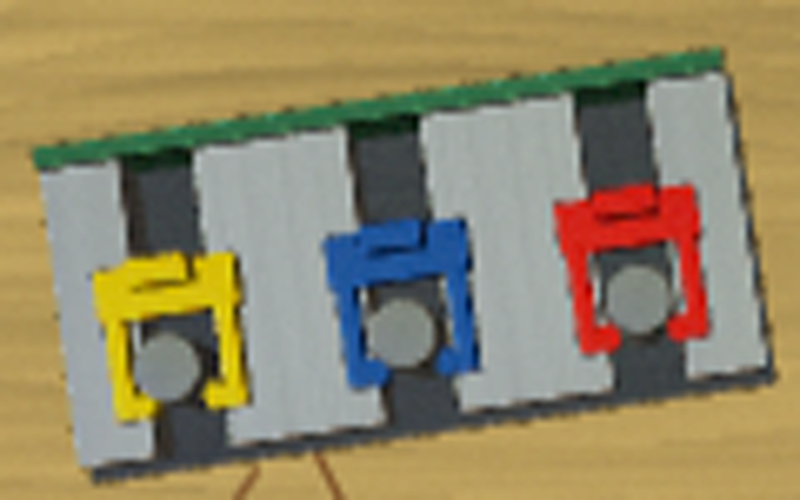

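View pics/c2.png

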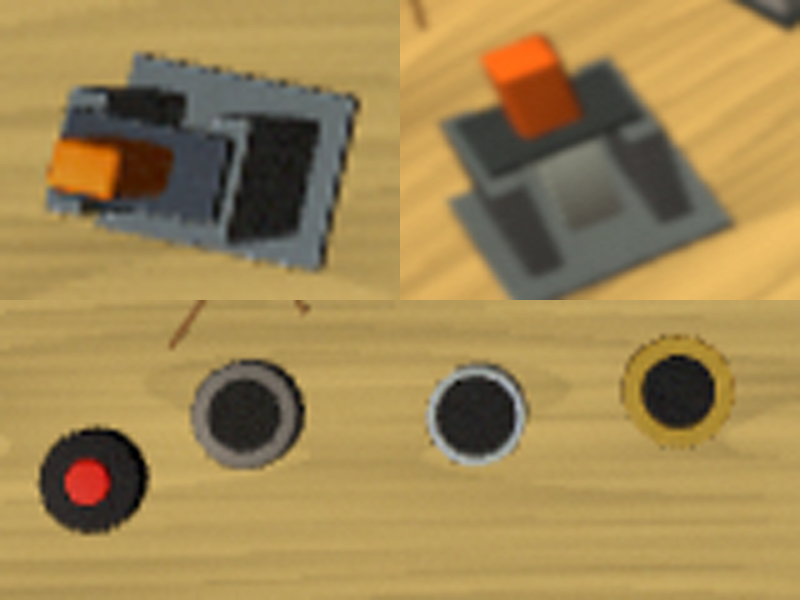

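```bash
cat > h.py <<'E'
import numpy as np,cv2
from scipy.optimize import least_squares
CAL={'top':(440.649314,320.517505,244.355511,np.array([[-0.01511794,-0.99985715,-0.0075578,0.01288593],[-0.99653375,0.01568523,-0.08169732,0.57889905],[0.0818042,0.00629651,-0.99662853,1.12605932]])),
'side':(525.706128,320.459729,249.023511,np.array([[-0.69361245,-0.7202496,-0.01192845,0.39637617],[-0.53213128,0.5234721,-0.66544216,0.37620026],[0.48552866,-0.45521146,-0.7463541,0.95199585]]))}
def proj(P,n):
    f,cx,cy,T=CAL[n];p=np.atleast_2d(P)@T[:,:3].T+T[:,3];return np.c_[f*p[:,0]/p[:,2]+cx,f*p[:,1]/p[:,2]+cy]
def unproj(u,v,z,n='top'):
    f,cx,cy,T=CAL[n];R=T[:,:3];c=-R.T@T[:,3];d=R.T@np.array([(u-cx)/f,(v-cy)/f,1]);return c+d*(z-c[2])/d[2]
def place(L,x,y,yaw,z=0):
    c,s=np.cos(yaw),np.sin(yaw);L=np.atleast_2d(L).astype(float);return np.c_[x+c*L[:,0]-s*L[:,1],y+s*L[:,0]+c*L[:,1],L[:,2]+z]
def fit(L,uv,g,z=0,n='top'):
    r=least_squares(lambda q:(proj(place(L,*q,z),n)-uv).ravel(),g);return r.x,np.abs(r.fun).max()
def box(x0,x1,y0,y1,z0,z1):return [[x,y,z] for x in(x0,x1) for y in(y0,y1) for z in(z0,z1)]
E
python3 - <<'E'
from h import *
c1=lambda p:(np.array(p)+.5)/(800/120)-.5+[222,202]
L=np.array([[0,88,90],[0,0,90],[0,-88,90],[93,132,60],[93,-132,60],[-30,-132,52]])/1e3
uv=c1([[168,370],[402,333],[638,298],[35,148],[722,48],[770,375]])
B,e=fit(L,uv,[.5,.1,.15]);print('block',B,np.degrees(B[2]),e)
L=np.array([[150,95,30],[150,-95,30],[-150,-95,30],[-150,95,30]])/1e3
print('tray?')
T,e=fit(L,np.array([[401,211],[427,322],[499,307],[472,197]])[[0,1,2,3]],[.5,-.3,0]) ;print(T,e)
for g in(1.4,-1.4,1.8,-1.8):
    T,e=fit(L,np.array([[401,211],[472,197],[499,307],[427,322]]),[.5,-.3,g]);print(T,e)
c2=lambda p,o,s:(np.array(p)+.5)/s-.5+o
for n,p,z in(('cap',(93,180),.03),('guard',(245,115),.034),('sleeve',(476,116),.065),('ring',(679,91),.022)):
    print(n,unproj(*c2(p,[215,280],5),z))
print('barrel',unproj(353.5,175,.078))
w=lambda p:c2(p,[155,262],400/60)
for yaw in(-.2,):
    L=np.array([[9,12,66],[9,-12,66],[-9,-12,66],[-9,12,66],[16,-30,8],[-16,-30,8]])/1e3
    W,e=fit(L,w([[60,138],[122,144],[115,200],[50,190],[236,134],[224,212]]),[.4,.3,yaw],.1);print('wedge',W,e)
s=cv2.imread('pics/side0.png');t=cv2.imread('pics/top0.png');k=5
ims={}
for n,im,(x0,y0,w_,h_) in(('side',s,(190,340,80,100)),('side',s,(215,235,130,120)),('top',t,(155,262,60,45))):
    pass
def draw(im,n,polys,crop,k):
    x0,y0,w_,h_=crop;o=cv2.resize(im[y0:y0+h_,x0:x0+w_],None,fx=k,fy=k,interpolation=cv2.INTER_CUBIC)
    o=np.clip(o*1.4,0,255).astype('uint8')
    for P,c in polys:
        q=((proj(P,n)-[x0,y0]+.5)*k).astype(int);cv2.polylines(o,[q],True,c,1)
    return o
def blade(yaw):
    f=[[-12,-11,0],[-12,11,0],[-12,11,-85],[-12,-11,-85]];g=[[13,-11,-35],[13,11,-35],[-8,11,-85],[-8,-11,-85]]
    return [place(np.array(a)/1e3,W[0],W[1],yaw,.1) for a in(f,g)]
fl=[[16,30,8],[16,-30,8],[-16,-30,8],[-16,30,8]]
ht=[[9,12,66],[9,-12,66],[-9,-12,66],[-9,12,66]]
P=[(place(np.array(a)/1e3,*W,.1),(0,255,0)) for a in(fl,ht)]
a=draw(s,'side',P+list(zip(blade(W[2]),[(255,0,0),(255,0,255)])),(190,350,70,70),5)
b=draw(s,'side',P+list(zip(blade(W[2]+np.pi),[(255,0,0),(255,0,255)])),(190,350,70,70),5)
th=np.linspace(0,6.28,30)
BP=[(place(np.c_[.013*np.cos(th),yy+.013*np.sin(th),0*th+.09],*B),(0,255,0)) for yy in(-.088,0,.088)]
BP+=[(place(np.array(r)/1e3,*B),(255,0,255)) for r in([[93,132,60],[93,-132,60],[85,-132,60],[85,132,60]],[[-30,132,52],[-30,-132,52],[85,-132,52],[85,132,52]])]
BP+=[(place(np.array([[32,yy-12,89],[32,yy+12,89],[42,yy+12,89],[42,yy-12,89]])/1e3,*B),(255,255,0)) for yy in(-88,0,88)]
c=draw(s,'side',BP,(215,235,130,120),5)
o=np.zeros((600,800,3),'uint8');o[:300,:300]=cv2.resize(a,(300,300));o[300:,:300]=cv2.resize(b,(300,300));c=cv2.resize(c,(500,462));o[:462,300:]=c
cv2.imwrite('pics/ov.png',o)
E
```

```text
block [0.55676518 0.09807912 0.12664951] 7.256482443331174 0.7513425546047756
tray?
[ 0.54012386 -0.33013003 -0.08093039] 119.82095436221766
[ 0.53636457 -0.32893117  0.19278974] 2.056700798302785
[ 0.53636457 -0.32893117  0.19278973] 2.0567005230393534
[ 0.53636457 -0.32893117  0.19278975] 2.0567009805602083
[ 0.53636457 -0.32893117  0.19278974] 2.056700704778194
cap [0.3987114  0.23062659 0.03      ]
guard [0.43084983 0.15188639 0.034     ]
sleeve [0.43013623 0.03256985 0.065     ]
ring [ 0.43928761 -0.07121466  0.022     ]
barrel [ 0.74838802 -0.08203979  0.078     ]
wedge [ 0.47624521  0.35170269 -0.12043833] 0.9602358425526631
```

View pics/ov.png

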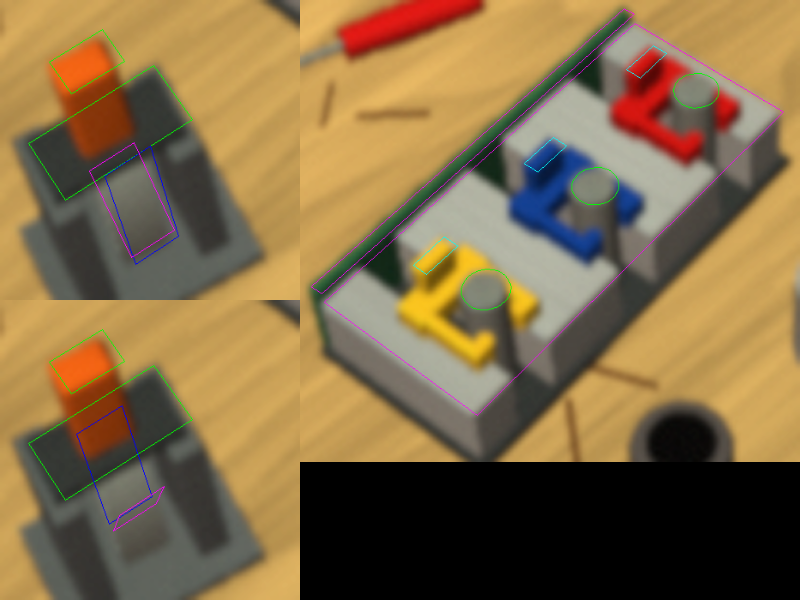

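The flat blade face points toward the robot, so the wedge yaw is about −0.2. I'll refine its pose with an orange mask in both views.

Run:
```python
from h import *
from scipy.optimize import minimize
c2=lambda p,o,s:(np.array(p)+.5)/s-.5+o
q=[unproj(*c2(p,[155,262],400/60),.008)[:2] for p in([135,55],[355,100],[325,270],[100,220])]
q=np.array(q);print(q.mean(0)); 
for a,b in((1,0),(2,3)): d=q[b]-q[a];print('yaw',np.arctan2(-d[0],d[1]),np.hypot(*d))
for a,b in((2,1),(3,0)): d=q[b]-q[a];print('yaw',np.arctan2(d[1],d[0]),np.hypot(*d))
def soft(P,n,crop,k=8):
    x0,y0,w,h=crop;m=np.zeros((h*k,w*k),'uint8')
    cv2.fillConvexPoly(m,cv2.convexHull((((proj(P,n)-[x0,y0]+.5)*k*16)).astype(np.int32)),255,shift=4)
    return cv2.resize(m,(w,h),interpolation=cv2.INTER_AREA)/255.
obs={}
for n,cr in(('top',(150,265,50,40)),('side',(185,345,60,60))):
    im=cv2.imread(f'pics/{n}0.png')[cr[1]:cr[1]+cr[3],cr[0]:cr[0]+cr[2]].astype(float)
    sat=(im[:,:,2]-im[:,:,0])/(im[:,:,2]+20)   # orange: blue tiny
    m=(sat>.72).astype(float);obs[n]=(cr,m);print(n,m.sum(),np.argwhere(m).min(0)[::-1]+cr[:2],np.argwhere(m).max(0)[::-1]+cr[:2])
hb=np.array(box(-9,9,-12,12,8,66))/1e3
for use in(('top',),('side',),('top','side')):
    def cost(p): return sum(np.abs(cv2.GaussianBlur(obs[n][1]-soft(place(hb,p[0],p[1],-.2,.1),n,obs[n][0]),(0,0),1)).sum() for n in use)
    r=min((minimize(cost,[x,.35],method='Nelder-Mead',options=dict(initial_simplex=[[x,.35],[x+.01,.35],[x,.36]])) for x in(.465,.475,.485)),key=lambda r:r.fun)
    print(use,r.x,r.fun)
# clips: fit block from clip colour masks, side & top
```

```text
[0.47656675 0.35199835]
yaw -0.21521685443187852 0.08942266993822968
yaw -0.23046303429068088 0.09139243756699589
yaw -0.17021164552304882 0.06750231314423502
yaw -0.19889828450137478 0.06604942535089882
top 79.0 [162 283] [173 291]
side 281.0 [202 360] [219 384]
('top',) [0.47672092 0.35365152] 87.2520791534482
('side',) [0.48141981 0.35202957] 117.33151851781336
('top', 'side') [0.47649845 0.3533374 ] 205.53333379424302
```

```bash
cat >> h.py <<'E'
from scipy.spatial.transform import Rotation as Ro
def Rt(phi): c,s=np.cos(phi),np.sin(phi);return np.array([[c,s,0],[s,-c,0],[0,0,-1.]])
def legs(wps):
    from bench import read_state
    s=read_state();p=np.array(s['ee_pos']);R=Ro.from_quat(s['eef_rot']).as_matrix()
    print('t %.1f'%s['time'],'pos',p.round(4),'phi %.3f'%np.arctan2(R[1,0],R[0,0]),'F',np.round(s['ft_force'],1),'w %.4f g %.1f'%(s['width'],s['grip_force']))
    for w in wps:
        Rn=Rt(w[3]);pn=np.array(w[:3]);print('turn',Ro.from_matrix(R.T@Rn).as_rotvec().round(3),'shift',(R.T@(pn-p)).round(4));p,R=pn,Rn
E
python3 - <<'E'
from h import *
legs([(.48,-.30,.25,.8),(.53,.05,.25,1.366),(.4765,.3525,.22,1.366),(.4765,.3525,.118,1.366)])
E
```

```text
t 0.1 pos [ 0.1934 -0.594   0.2218] phi 0.315 F [0.4 0.4 1.1] w 0.0869 g 0.0
turn [-0.001 -0.    -0.485] shift [ 0.3636 -0.1908 -0.0279]
turn [ 0.     0.    -0.566] shift [ 0.2859 -0.208   0.    ]
turn [0. 0. 0.] shift [ 0.2853 -0.1139  0.03  ]
turn [0. 0. 0.] shift [0.    0.    0.102]
```

Emit:
play_rows(increments="0 0 -0.485 0.33 -0.173 -0.028 1;0 0 -0.485 0.33 -0.173 -0.028 1;0 0 -0.485 0.33 -0.173 -0.028 1;0 0 -0.485 0.33 -0.173 -0.028 1;0 0 -0.485 0.33 -0.173 -0.028 1;0 0 -0.485 0.33 -0.173 -0.028 1;0 0 -0.485 0.33 -0.173 -0.028 1;0 0 -0.485 0.33 -0.173 -0.028 1", grip_force=30)

```text
time: 0.9
ee_pos: [0.4569, -0.3231, 0.2508]
eef_rot: [0.92, 0.392, 0.001, -0.0]
ft_force: [0.4, -0.1, 0.1]
width: 0.087
grip_force: 0.0
```

Emit:
play_rows(increments="0 0 -0.566 0.286 -0.208 0 1;0 0 -0.566 0.286 -0.208 0 1;0 0 -0.566 0.286 -0.208 0 1;0 0 -0.566 0.286 -0.208 0 1;0 0 -0.566 0.286 -0.208 0 1;0 0 -0.566 0.286 -0.208 0 1;0 0 -0.566 0.286 -0.208 0 1;0 0 -0.566 0.286 -0.208 0 1")

```text
time: 1.7
ee_pos: [0.5036, 0.0298, 0.2508]
eef_rot: [0.773, 0.635, 0.001, -0.001]
ft_force: [0.1, 0.2, -0.3]
width: 0.0867
grip_force: 0.0
```

Run:
```python
from h import *
legs([(.4765,.3525,.22,1.366),(.4765,.3525,.118,1.366)])
```

```text
t 1.7 pos [0.5036 0.0298 0.2508] phi 1.375 F [ 0.1  0.2 -0.3] w 0.0867 g 0.0
turn [ 0.    -0.002  0.009] shift [ 0.3112 -0.0893  0.0315]
turn [0. 0. 0.] shift [0.    0.    0.102]
```

Emit:
play_rows(increments="0 0 0.009 0.311 -0.089 0.031 1;0 0 0.009 0.311 -0.089 0.031 1;0 0 0.009 0.311 -0.089 0.031 1;0 0 0.009 0.311 -0.089 0.031 1;0 0 0.009 0.311 -0.089 0.031 1;0 0 0.009 0.311 -0.089 0.031 1;0 0 0.009 0.311 -0.089 0.031 1;0 0 0.009 0.311 -0.089 0.031 1")

```text
time: 2.5
ee_pos: [0.4777, 0.3489, 0.2185]
eef_rot: [0.777, 0.63, -0.001, -0.001]
ft_force: [-0.4, 0.1, -1.3]
width: 0.0871
grip_force: 0.0
```

Emit:
play_rows(increments="0 0 0 0 0 0.04 1;0 0 0 0 0 0.07 1;0 0 0 0 0 0.09 1;0 0 0 0 0 0.102 1;0 0 0 0 0 0.102 1")

```text
time: 3.0
ee_pos: [0.4799, 0.3436, 0.1161]
eef_rot: [0.779, 0.627, -0.001, 0.0]
ft_force: [-0.3, 0.5, 0.2]
width: 0.0872
grip_force: 0.0
```

Run:
```python
from h import *
legs([(.4765,.3525,.118,1.366)])
from bench import camera
c=camera('side')['color'][330:450,160:320,::-1];cv2.imwrite('pics/s1.png',cv2.resize(c,(800,600),interpolation=cv2.INTER_CUBIC))
```

```text
t 3.0 pos [0.4799 0.3436 0.1161] phi 1.356 F [-0.3  0.5  0.2] w 0.0872 g 0.0
turn [-0.002  0.002 -0.01 ] shift [ 0.008  -0.0052 -0.0019]
```

View pics/s1.png

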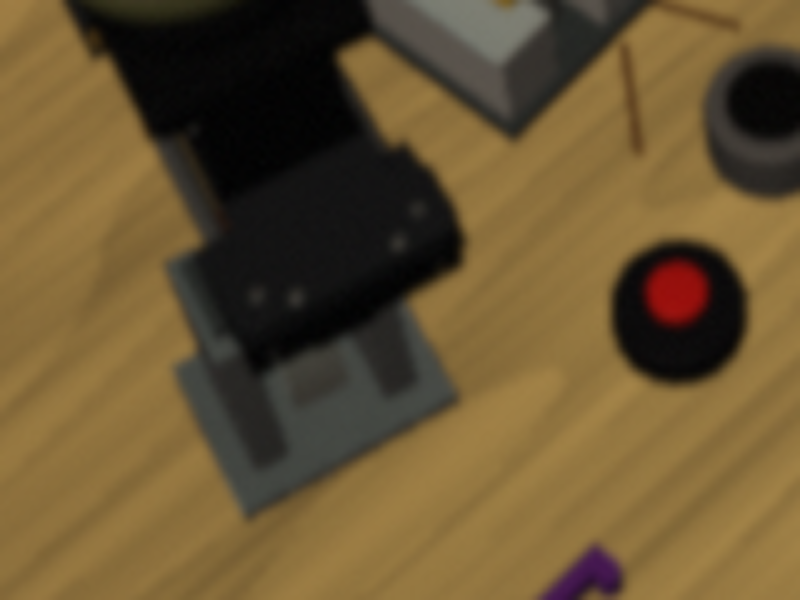

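The gripper straddles the stand (centre about 330,340), but it's about 9 mm off the target, so I'll correct that before closing.

Emit:
play_rows(increments="0 0 -0.01 0.008 -0.005 -0.002 1;0 0 -0.01 0.008 -0.005 -0.002 1;0 0 -0.01 0.008 -0.005 -0.002 1;0 0 -0.01 0.008 -0.005 -0.002 1")

```text
time: 3.45
ee_pos: [0.4771, 0.3541, 0.12]
eef_rot: [0.775, 0.631, 0.0, 0.0]
ft_force: [-0.9, 0.3, -0.8]
width: 0.0869
grip_force: 0.0
```

Run:
```python
from h import *
legs([(.4765,.3525,.118,1.366)])
```

```text
t 3.5 pos [0.4771 0.3541 0.12  ] phi 1.367 F [-0.9  0.3 -0.8] w 0.0869 g 0.0
turn [ 0.001 -0.     0.001] shift [-0.0016 -0.0002  0.002 ]
```

Emit:
play_rows(increments="0 0 0 0 0 0.002 0;0 0 0 0 0 0.002 0;0 0 0 0 0 0.002 0;0 0 0 0 0 0.002 0;0 0 0 0 0 0.002 0;0 0 0 0 0 0.002 0;0 0 0 0 0 0.002 0;0 0 0 0 0 0.002 0", grip_force=45)

```text
time: 4.25
ee_pos: [0.4769, 0.3539, 0.1175]
eef_rot: [0.775, 0.631, -0.0, 0.0]
ft_force: [-0.8, 0.2, 0.1]
width: 0.0308
grip_force: 0.0
```

Emit:
play_rows(increments="0 0 0 0 0 0 0;0 0 0 0 0 0 0;0 0 0 0 0 0 0;0 0 0 0 0 0 0")

```text
time: 4.65
ee_pos: [0.4768, 0.3539, 0.1175]
eef_rot: [0.775, 0.631, -0.0, 0.0]
ft_force: [0.2, -0.6, 0.0]
width: 0.0177
grip_force: 45.0
```

Run:
```python
from h import *
from bench import read_state,camera
for i in range(4):
    s=read_state();print(s['ee_pos'].round(4),s['eef_rot'].round(4),s['joint_positions'].round(4));camera('top')
legs([])
```

```text
[0.4768 0.3539 0.1175] [ 0.7754  0.6314 -0.      0.    ] [-0.06    0.4748 -0.8354  1.6394  0.3731  1.1951 -1.1835]
[0.4768 0.3539 0.1175] [ 0.7754  0.6315 -0.      0.    ] [-0.06    0.4748 -0.8354  1.6394  0.3731  1.1951 -1.1835]
[0.4768 0.354  0.1175] [ 0.7754  0.6315 -0.      0.    ] [-0.06    0.4748 -0.8354  1.6394  0.3731  1.1951 -1.1834]
[0.4768 0.3539 0.1175] [ 7.754e-01  6.314e-01 -1.000e-04  0.000e+00] [-0.0599  0.4748 -0.8354  1.6394  0.3731  1.1951 -1.1835]
t 4.8 pos [0.4768 0.3539 0.1175] phi 1.367 F [-0.4 -0.7 -0.4] w 0.0180 g 45.0
```

```bash
cat >> h.py <<'E'
B=np.array([.55676518,.09807912,.12664951])
def bl(x,y):
    return place([[x,y,0]],*B)[0][:2]
E
python3 - <<'E'
from h import *
for y in(.088,0,-.088): print(bl(.0275,y))
a=bl(.0275,.088)
legs([(.4768,.3539,.2275,1.367),(a[0],a[1],.2275,1.697)])
E
```

```text
[0.57292954 0.18884786]
[0.58404492 0.10155268]
[0.59516031 0.0142575 ]
t 4.8 pos [0.4768 0.3539 0.1175] phi 1.367 F [-0.4 -0.7 -0.4] w 0.0180 g 45.0
turn [ 0.  0. -0.] shift [-0.   -0.   -0.11]
turn [ 0.    0.   -0.33] shift [-0.1422  0.1275  0.    ]
```

Emit:
play_rows(increments="0 0 0 0 0 -0.02 0;0 0 0 0 0 -0.05 0;0 0 0 0 0 -0.085 0;0 0 0 0 0 -0.11 0;0 0 0 0 0 -0.11 0")

```text
time: 5.35
ee_pos: [0.4778, 0.3552, 0.2309]
eef_rot: [0.775, 0.631, 0.003, 0.0]
ft_force: [0.6, 0.5, -1.9]
width: 0.0178
grip_force: 45.0
```

Emit:
play_rows(increments="0 0 -0.33 -0.142 0.127 0 0;0 0 -0.33 -0.142 0.127 0 0;0 0 -0.33 -0.142 0.127 0 0;0 0 -0.33 -0.142 0.127 0 0;0 0 -0.33 -0.142 0.127 0 0;0 0 -0.33 -0.142 0.127 0 0;0 0 -0.33 -0.142 0.127 0 0;0 0 -0.33 -0.142 0.127 0 0")

```text
time: 6.15
ee_pos: [0.5716, 0.1906, 0.2272]
eef_rot: [0.66, 0.751, -0.0, -0.0]
ft_force: [0.1, -0.6, -2.5]
width: 0.0175
grip_force: 45.0
```

Emit:
play_rows(increments="0 0 0 0 0 0 0;0 0 0 0 0 0 0;0 0 0 0 0 0 0;0 0 0 0 0 0 0")

```text
time: 6.55
ee_pos: [0.5724, 0.1893, 0.2276]
eef_rot: [0.661, 0.75, 0.0, 0.0]
ft_force: [-0.2, 0.4, -3.6]
width: 0.0175
grip_force: 45.0
```

Run:
```python
from h import *
from bench import camera
a=bl(.0275,.088)
legs([(a[0],a[1],.2275,1.697)])
c=camera('side')['color'][200:320,180:340,::-1];o=cv2.resize(c,(800,600),interpolation=cv2.INTER_CUBIC);o=np.clip(o*1.5,0,255).astype('uint8')
# expected wedge outline from the measured pose
W=place(np.array(box(-12,-12,-11,11,-85,0)+box(-16,16,-30,30,0,8)+box(-9,9,-12,12,8,66))/1e3,a[0],a[1],B[2],.2275-.0175)
for P in(W[[0,2,3,1]],W[[8,9,11,10]],W[[12,13,15,14]],W[[8,12,14,10]]):
    cv2.polylines(o,[((proj(P,'side')-[180,200]+.5)*5).astype(int)],True,(0,255,0),1)
cv2.imwrite('pics/s2.png',o)
```

```text
t 6.5 pos [0.5724 0.1893 0.2276] phi 1.697 F [-0.2  0.4 -3.6] w 0.0175 g 45.0
turn [ 0.  0. -0.] shift [-0.0005  0.0005  0.0001]
```

View pics/s2.png

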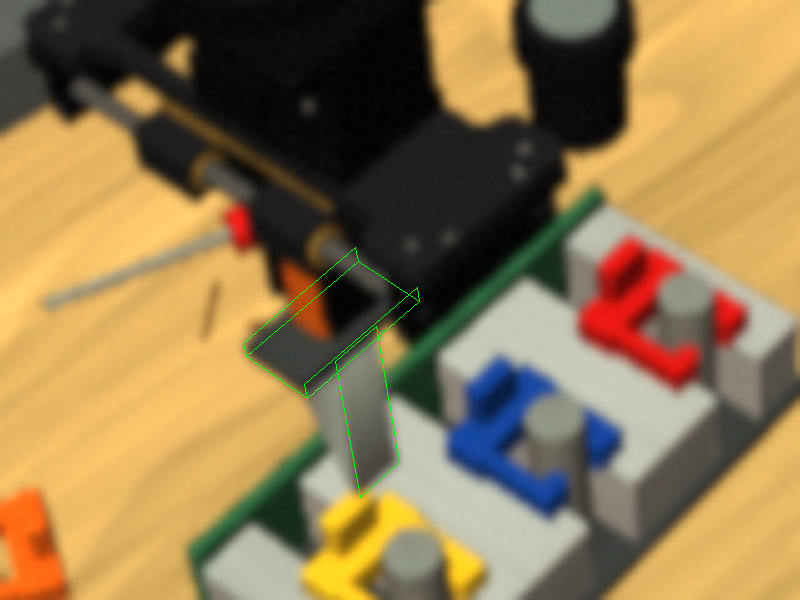

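The real wedge matches its predicted outline to within about 1 px (tip near 358,492). I'll descend carefully.

Emit:
play_rows(increments="0 0 0 -0.0005 0.0005 0.015 0;0 0 0 -0.0005 0.0005 0.03 0;0 0 0 -0.0005 0.0005 0.042 0;0 0 0 -0.0005 0.0005 0.05 0;0 0 0 -0.0005 0.0005 0.053 0;0 0 0 -0.0005 0.0005 0.053 0;0 0 0 -0.0005 0.0005 0.053 0")

```text
time: 7.3
ee_pos: [0.5733, 0.1889, 0.175]
eef_rot: [0.661, 0.75, 0.0, 0.0]
ft_force: [-0.0, -0.0, -2.6]
width: 0.0178
grip_force: 45.0
```

Run:
```python
from h import *
from bench import camera
a=bl(.0275,.088)
legs([(a[0],a[1],.1745,1.697)])
ims=[]
for n,(x0,y0) in(('side',(225,280)),('top',(220,220))):
    c=camera(n)['color'][y0:y0+60,x0:x0+60,::-1];o=cv2.resize(c,(400,400),interpolation=cv2.INTER_CUBIC);ims.append(np.clip(o*1.5,0,255).astype('uint8'))
cv2.imwrite('pics/s3.png',np.hstack(ims))
```

```text
t 7.3 pos [0.5733 0.1889 0.175 ] phi 1.697 F [-0.  -0.  -2.6] w 0.0178 g 45.0
turn [ 0.001 -0.    -0.   ] shift [-0.     -0.0003  0.0005]
```

View pics/s3.png

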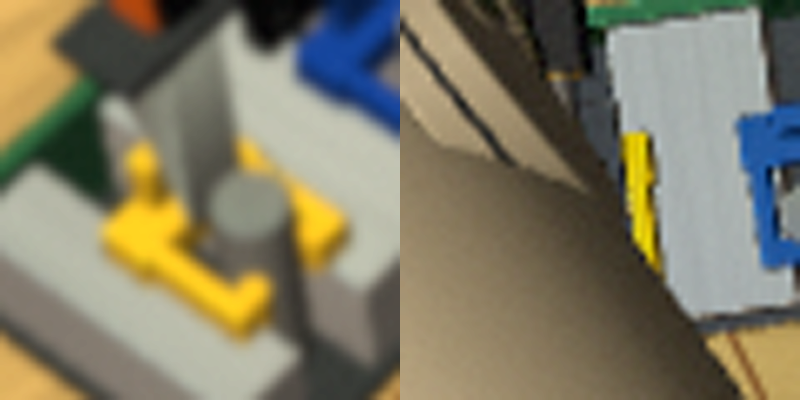

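The blade (about 190,190 in the left half) sits between the rod and the yellow clip's back, so I'll go on down.

Emit:
play_rows(increments="0 0 0 0 0 0.004 0;0 0 0 0 0 0.008 0;0 0 0 0 0 0.011 0;0 0 0 0 0 0.013 0;0 0 0 0 0 0.013 0;0 0 0 0 0 0.013 0")

```text
time: 8.0
ee_pos: [0.5728, 0.1887, 0.1614]
eef_rot: [0.661, 0.75, -0.0, -0.0]
ft_force: [-1.4, -0.2, -2.6]
width: 0.0176
grip_force: 45.0
```

Emit:
play_rows(increments="0 0 0 0 0 0.003 0;0 0 0 0 0 0.006 0;0 0 0 0 0 0.009 0;0 0 0 0 0 0.012 0;0 0 0 0 0 0.015 0;0 0 0 0 0 0.018 0;0 0 0 0 0 0.021 0;0 0 0 0 0 0.023 0")

```text
time: 8.8
ee_pos: [0.5717, 0.189, 0.1383]
eef_rot: [0.661, 0.75, -0.001, -0.001]
ft_force: [-7.9, -1.0, 4.2]
width: 0.0178
grip_force: 45.0
```

Emit:
play_rows(increments="0 0 0 0 0 0.003 0;0 0 0 0 0 0.006 0;0 0 0 0 0 0.009 0;0 0 0 0 0 0.012 0;0 0 0 0 0 0.015 0;0 0 0 0 0 0.017 0;0 0 0 0 0 0.019 0;0 0 0 0 0 0.019 0")

```text
time: 9.6
ee_pos: [0.5734, 0.1886, 0.1193]
eef_rot: [0.661, 0.75, 0.0, 0.0]
ft_force: [0.7, -0.3, -2.2]
width: 0.0177
grip_force: 45.0
```

Emit:
play_rows(increments="0 0 0 0 0 -0.02 0;0 0 0 0 0 -0.05 0;0 0 0 0 0 -0.08 0;0 0 0 0 0 -0.09 0;0 0 0 -0.04 0 -0.09 0;0 0 0 -0.07 0 -0.09 0;0 0 0 -0.088 0 -0.09 0;0 0 0 -0.088 0 -0.09 0")

```text
time: 10.4
ee_pos: [0.5846, 0.0973, 0.2083]
eef_rot: [0.663, 0.749, -0.001, 0.0]
ft_force: [1.4, 0.2, -2.5]
width: 0.0181
grip_force: 45.0
```

Emit:
play_rows(increments="0 0 0 0 0 0 0;0 0 0 0 0 0 0;0 0 0 0 0 0 0;0 0 0 0 0 0 0")

```text
time: 10.8
ee_pos: [0.5839, 0.1023, 0.2095]
eef_rot: [0.661, 0.751, 0.0, -0.0]
ft_force: [0.1, 0.1, -1.9]
width: 0.0177
grip_force: 45.0
```

Run:
```python
from h import *
from bench import camera
a=bl(.0275,.0)
legs([(a[0],a[1],.1615,1.697)])
ims=[]
for n,(x0,y0) in(('side',(225,240)),('top',(220,210))):
    c=camera(n)['color'][y0:y0+90,x0:x0+90,::-1];o=cv2.resize(c,(400,400),interpolation=cv2.INTER_CUBIC);ims.append(np.clip(o*1.5,0,255).astype('uint8'))
cv2.imwrite('pics/s4.png',np.hstack(ims))
```

```text
t 10.8 pos [0.5839 0.1023 0.2095] phi 1.698 F [ 0.1  0.1 -1.9] w 0.0177 g 45.0
turn [ 0.    -0.     0.001] shift [-0.0007  0.0001  0.048 ]
```

View pics/s4.png

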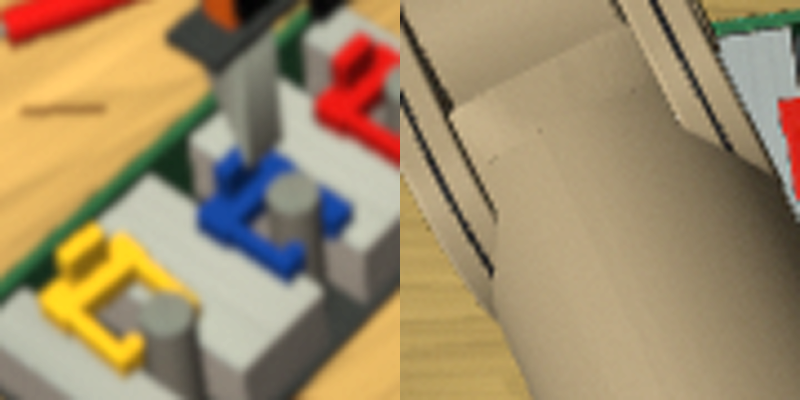

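Yellow is off its rod and lying free on the rails (about 110,290), and the wedge is above the blue gap (260,160). Next is blue.

Emit:
play_rows(increments="0 0 0 -0.0007 0 0.015 0;0 0 0 -0.0007 0 0.028 0;0 0 0 -0.0007 0 0.036 0;0 0 0 -0.0007 0 0.042 0;0 0 0 -0.0007 0 0.046 0;0 0 0 -0.0007 0 0.048 0;0 0 0 -0.0007 0 0.048 0")

```text
time: 11.6
ee_pos: [0.584, 0.1007, 0.1614]
eef_rot: [0.661, 0.75, -0.0, -0.0]
ft_force: [-1.0, 0.2, -2.3]
width: 0.0181
grip_force: 45.0
```

Emit:
play_rows(increments="0 0 0 0 0 0.003 0;0 0 0 0 0 0.006 0;0 0 0 0 0 0.009 0;0 0 0 0 0 0.012 0;0 0 0 0 0 0.015 0;0 0 0 0 0 0.018 0;0 0 0 0 0 0.021 0;0 0 0 0 0 0.023 0")

```text
time: 12.4
ee_pos: [0.583, 0.1008, 0.1385]
eef_rot: [0.661, 0.75, -0.001, -0.001]
ft_force: [-8.4, -0.5, 5.6]
width: 0.0178
grip_force: 45.0
```

Emit:
play_rows(increments="0 0 0 0 0 0.003 0;0 0 0 0 0 0.006 0;0 0 0 0 0 0.009 0;0 0 0 0 0 0.012 0;0 0 0 0 0 0.015 0;0 0 0 0 0 0.017 0;0 0 0 0 0 0.019 0;0 0 0 0 0 0.019 0")

```text
time: 13.2
ee_pos: [0.5843, 0.1006, 0.1193]
eef_rot: [0.661, 0.75, 0.0, 0.0]
ft_force: [0.6, 0.8, -2.6]
width: 0.0179
grip_force: 45.0
```

Emit:
play_rows(increments="0 0 0 0 0 -0.02 0;0 0 0 0 0 -0.05 0;0 0 0 0 0 -0.08 0;0 0 0 0 0 -0.09 0;0 0 0 -0.04 0 -0.09 0;0 0 0 -0.07 0 -0.09 0;0 0 0 -0.088 0 -0.09 0;0 0 0 -0.088 0 -0.09 0")

```text
time: 14.0
ee_pos: [0.5954, 0.0093, 0.2082]
eef_rot: [0.663, 0.749, -0.001, 0.0]
ft_force: [0.2, -0.3, -2.8]
width: 0.0178
grip_force: 45.0
```

Emit:
play_rows(increments="0 0 0 0 0 0 0;0 0 0 0 0 0 0;0 0 0 0 0 0 0;0 0 0 0 0 0 0")

```text
time: 14.4
ee_pos: [0.5952, 0.0143, 0.2095]
eef_rot: [0.661, 0.751, 0.0, 0.0]
ft_force: [-0.5, -0.8, -2.1]
width: 0.0177
grip_force: 45.0
```

Run:
```python
from h import *
a=bl(.0275,-.088)
legs([(a[0],a[1],.1615,1.697)])
```

```text
t 14.4 pos [0.5952 0.0143 0.2095] phi 1.698 F [-0.5 -0.8 -2.1] w 0.0177 g 45.0
turn [ 0.    -0.     0.001] shift [-0.0001 -0.      0.048 ]
```

Blue snapped with the same force pattern. Red next, descending to the same first depth.

Emit:
play_rows(increments="0 0 0 0 0 0.015 0;0 0 0 0 0 0.028 0;0 0 0 0 0 0.036 0;0 0 0 0 0 0.042 0;0 0 0 0 0 0.046 0;0 0 0 0 0 0.048 0;0 0 0 0 0 0.048 0")

```text
time: 15.1
ee_pos: [0.5952, 0.0135, 0.1615]
eef_rot: [0.661, 0.75, -0.0, -0.0]
ft_force: [-1.3, -0.2, -2.5]
width: 0.0176
grip_force: 45.0
```

Emit:
play_rows(increments="0 0 0 0 0 0.003 0;0 0 0 0 0 0.006 0;0 0 0 0 0 0.009 0;0 0 0 0 0 0.012 0;0 0 0 0 0 0.015 0;0 0 0 0 0 0.018 0;0 0 0 0 0 0.021 0;0 0 0 0 0 0.023 0")

```text
time: 15.9
ee_pos: [0.5943, 0.0133, 0.1385]
eef_rot: [0.661, 0.75, -0.001, -0.0]
ft_force: [-7.4, -0.5, 5.3]
width: 0.0178
grip_force: 45.0
```

Emit:
play_rows(increments="0 0 0 0 0 0.003 0;0 0 0 0 0 0.006 0;0 0 0 0 0 0.009 0;0 0 0 0 0 0.012 0;0 0 0 0 0 0.015 0;0 0 0 0 0 0.017 0;0 0 0 0 0 0.019 0;0 0 0 0 0 0.019 0")

```text
time: 16.7
ee_pos: [0.5954, 0.0135, 0.1192]
eef_rot: [0.661, 0.75, 0.0, 0.0]
ft_force: [0.2, -0.8, -3.1]
width: 0.0177
grip_force: 45.0
```

Emit:
play_rows(increments="0 0 0 0 0 -0.02 0;0 0 0 0 0 -0.05 0;0 0 0 0 0 -0.08 0;0 0 0 0 0 -0.11 0;0 0 0 0 0 -0.115 0;0 0 0 0 0 -0.115 0")

```text
time: 17.3
ee_pos: [0.5958, 0.0135, 0.2351]
eef_rot: [0.661, 0.75, 0.001, 0.001]
ft_force: [0.4, 0.2, -4.1]
width: 0.0174
grip_force: 45.0
```

Run:
```python
from h import *
from bench import camera
legs([(.4768,.3539,.234,1.367)])
cv2.imwrite('pics/t5.png',camera('top')['color'][:,:,::-1]);cv2.imwrite('pics/s5.png',camera('side')['color'][:,:,::-1])
o=[cv2.resize(cv2.imread(f'pics/{n}5.png')[y:y+130,x:x+130],(400,400),interpolation=cv2.INTER_CUBIC) for n,x,y in(('t',220,200),('s',215,230))]
cv2.imwrite('pics/v5.png',np.hstack(o))
```

```text
t 17.3 pos [0.5958 0.0135 0.2351] phi 1.697 F [ 0.4  0.2 -4.1] w 0.0174 g 45.0
turn [0.002 0.    0.33 ] shift [ 0.3526 -0.0753  0.0008]
```

View pics/v5.png

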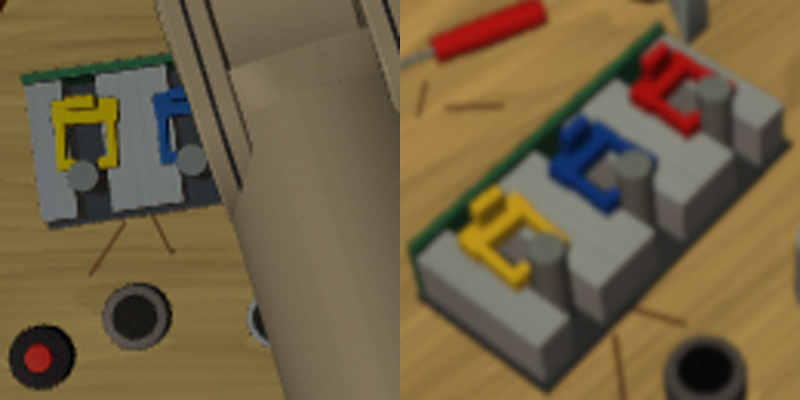

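All three clips are free (side view: yellow 500,240; blue 600,165; red 680,90). Next I'll hang the wedge back up.

Emit:
play_rows(increments="0 0 0.33 0.353 -0.075 0 0;0 0 0.33 0.353 -0.075 0 0;0 0 0.33 0.353 -0.075 0 0;0 0 0.33 0.353 -0.075 0 0;0 0 0.33 0.353 -0.075 0 0;0 0 0.33 0.353 -0.075 0 0;0 0 0.33 0.353 -0.075 0 0;0 0 0.33 0.353 -0.075 0 0")

```text
time: 18.2
ee_pos: [0.4718, 0.3598, 0.2332]
eef_rot: [0.773, 0.635, -0.001, -0.002]
ft_force: [-0.5, -0.5, -1.9]
width: 0.0178
grip_force: 45.0
```

Emit:
play_rows(increments="0 0 0 0 0 0 0;0 0 0 0 0 0 0;0 0 0 0 0 0 0;0 0 0 0 0 0 0;0 0 0 0 0 0 0")

```text
time: 18.7
ee_pos: [0.4771, 0.3532, 0.2344]
eef_rot: [0.776, 0.631, -0.0, 0.0]
ft_force: [-0.4, -0.3, -1.6]
width: 0.0178
grip_force: 45.0
```

Run:
```python
from h import *
legs([(.4768,.3539,.118,1.367)])
```

```text
t 18.7 pos [0.4771 0.3532 0.2344] phi 1.365 F [-0.4 -0.3 -1.6] w 0.0178 g 45.0
turn [ 0.     0.    -0.002] shift [ 0.0007 -0.0005  0.1164]
```

Emit:
play_rows(increments="0 0 -0.002 0.0007 -0.0005 0.02 0;0 0 -0.002 0.0007 -0.0005 0.045 0;0 0 -0.002 0.0007 -0.0005 0.07 0;0 0 -0.002 0.0007 -0.0005 0.09 0;0 0 -0.002 0.0007 -0.0005 0.105 0;0 0 -0.002 0.0007 -0.0005 0.112 0;0 0 -0.002 0.0007 -0.0005 0.116 0;0 0 -0.002 0.0007 -0.0005 0.116 0")

```text
time: 19.5
ee_pos: [0.4763, 0.3551, 0.1188]
eef_rot: [0.775, 0.632, 0.0, 0.0]
ft_force: [0.2, -0.6, -1.7]
width: 0.018
grip_force: 45.0
```

Emit:
play_rows(increments="0 0 0 0 0 0 0;0 0 0 0 0 0 0.4;0 0 0 0 0 0 0.7;0 0 0 0 0 0 0.7;0 0 0 0 0 0 0.7;0 0 0 0 0 0 0.7;0 0 0 0 0 0 0.7")

```text
time: 20.2
ee_pos: [0.4762, 0.3549, 0.1185]
eef_rot: [0.775, 0.632, 0.0, 0.0]
ft_force: [-0.1, 0.0, 0.5]
width: 0.0565
grip_force: 0.0
```

Emit:
play_rows(increments="0 0 0 0 0 -0.03 0.7;0 0 0 0 0 -0.07 0.7;0 0 0 0 0 -0.12 0.7;0 0 0 0 0 -0.12 0.7")

```text
time: 20.6
ee_pos: [0.4776, 0.3574, 0.2452]
eef_rot: [0.775, 0.632, 0.005, 0.0]
ft_force: [0.4, 1.5, -0.3]
width: 0.0609
grip_force: 0.0
```

Run:
```python
from h import *
for x in(.061,):
    for y in(.088,0,-.088):print(bl(x,y))
a=bl(.061,.088)
legs([(a[0],a[1],.16,1.697)])
```

```text
[0.60616122 0.19307928]
[0.61727661 0.1057841 ]
[0.628392   0.01848892]
t 20.6 pos [0.4776 0.3574 0.2452] phi 1.369 F [ 0.4  1.5 -0.3] w 0.0609 g 0.0
turn [ 0.007 -0.006 -0.328] shift [-0.1358  0.1584  0.0853]
```

```bash
cat >> h.py <<'E'
CL=[box(22,42,-27,27,0,16),box(32,42,-12,12,15,37),box(-16,24,17,25,1,16),box(-16,24,-25,-17,1,16),box(-16,-8,11,18,1,16),box(-16,-8,-18,-11,1,16)]
def sil(hulls,n,cr,k=6):
    x0,y0,w,h=cr;m=np.zeros((h*k,w*k),'uint8')
    for P in hulls: cv2.fillConvexPoly(m,cv2.convexHull(((proj(P,n)-[x0,y0]+.5)*k*16).astype(np.int32)),255,shift=4)
    return m
def cmask(im,col):
    b,g,r=[im[:,:,i].astype(float) for i in range(3)]
    return ((r>1.7*g)&(r>1.7*b)&(r>70) if col=='red' else (b>1.5*r)&(b>1.3*g)&(b>50) if col=='blue' else (r>2.2*b)&(g>.65*r)&(g>1.9*b)&(r>90)).astype(float)
def fitclip(ims,col,g,use=('side',),z=.052,rod=None):
    from scipy.optimize import minimize
    obs={}
    for n in use:
        u=proj(place([[.03,0,.0]],*g,z),n)[0].astype(int);cr=(u[0]-25,u[1]-25,50,50)
        obs[n]=(cr,cmask(ims[n][cr[1]:cr[1]+50,cr[0]:cr[0]+50],col))
    def cost(p):
        c=0
        for n,(cr,m) in obs.items():
            s=sil([place(np.array(b)/1e3,*p,z) for b in CL],n,cr)
            if rod is not None: s[sil([[[rod[0]+.013*np.cos(t),rod[1]+.013*np.sin(t),zz] for t in np.linspace(0,6.28,16) for zz in(.01,.09)]],n,cr)>0]=0
            c+=np.abs(cv2.GaussianBlur(m-cv2.resize(s,(50,50),interpolation=cv2.INTER_AREA)/255.,(0,0),.7)).sum()
        return c
    g=np.array(g);r=minimize(cost,g,method='Nelder-Mead',options=dict(initial_simplex=[g,g+[.006,0,0],g+[0,.006,0],g+[0,0,.08]],xatol=1e-4))
    return r.x,r.fun,{n:m.sum() for n,(c,m) in obs.items()}
E
python3 - <<'E'
from h import *
from bench import camera
ims={n:np.ascontiguousarray(camera(n)['color'][:,:,::-1]) for n in('top','side')}
for n in ims: cv2.imwrite(f'pics/{n}6.png',ims[n])
for col,y in(('yellow',.088),('blue',0),('red',-.088)):
    g=[*bl(.024,y),B[2]]
    for use in(('side',),('top',),('side','top')):
        x,f,m=fitclip(ims,col,g,use,rod=bl(0,y));
        print(col,use,x.round(4),'f %.0f'%f,m,'local',((x[:2]-B[:2])@np.array([[np.cos(B[2]),-np.sin(B[2])],[np.sin(B[2]),np.cos(B[2])]])).round(4),'tab',place([[.037,0,0]],*x)[0][:2].round(4))
o=[cv2.resize(ims[n][y:y+120,x:x+160],(400,300)) for n,x,y in(('top',130,230),('side',160,330))]
o=np.vstack([np.hstack(o),cv2.resize(np.ascontiguousarray(ims['top'][150:450,100:500]),(400,300)).repeat(1,1) if 0 else np.hstack([cv2.resize(ims['top'],(400,300)),cv2.resize(ims['side'],(400,300))])])
cv2.imwrite('pics/v6.png',o)
E
```

```text
yellow ('side',) [0.5713 0.1866 0.021 ] f 118 {'side': np.float64(452.0)} local [0.0256 0.086 ] tab [0.6083 0.1874]
yellow ('top',) [ 5.692e-01  1.890e-01 -5.000e-04] f 82 {'top': np.float64(266.0)} local [0.0238 0.0887] tab [0.6062 0.189 ]
yellow ('side', 'top') [0.5703 0.1873 0.0315] f 212 {'side': np.float64(452.0), 'top': np.float64(266.0)} local [0.0247 0.0868] tab [0.6072 0.1884]
blue ('side',) [0.5768 0.1013 0.0867] f 107 {'side': np.float64(394.0)} local [0.0203 0.0006] tab [0.6137 0.1045]
blue ('top',) [0.5762 0.1014 0.1249] f 63 {'top': np.float64(287.0)} local [0.0197 0.0008] tab [0.6129 0.106 ]
blue ('side', 'top') [0.5763 0.1014 0.1275] f 172 {'side': np.float64(394.0), 'top': np.float64(287.0)} local [0.0197 0.0008] tab [0.613  0.1061]
red ('side',) [0.5887 0.0142 0.0855] f 68 {'side': np.float64(400.0)} local [ 0.0211 -0.0873] tab [0.6256 0.0173]
red ('top',) [0.5873 0.0147 0.1042] f 50 {'top': np.float64(300.0)} local [ 0.0198 -0.0865] tab [0.6241 0.0186]
red ('side', 'top') [0.5879 0.0143 0.1178] f 125 {'side': np.float64(400.0), 'top': np.float64(300.0)} local [ 0.0203 -0.087 ] tab [0.6246 0.0186]
```

View pics/v6.png

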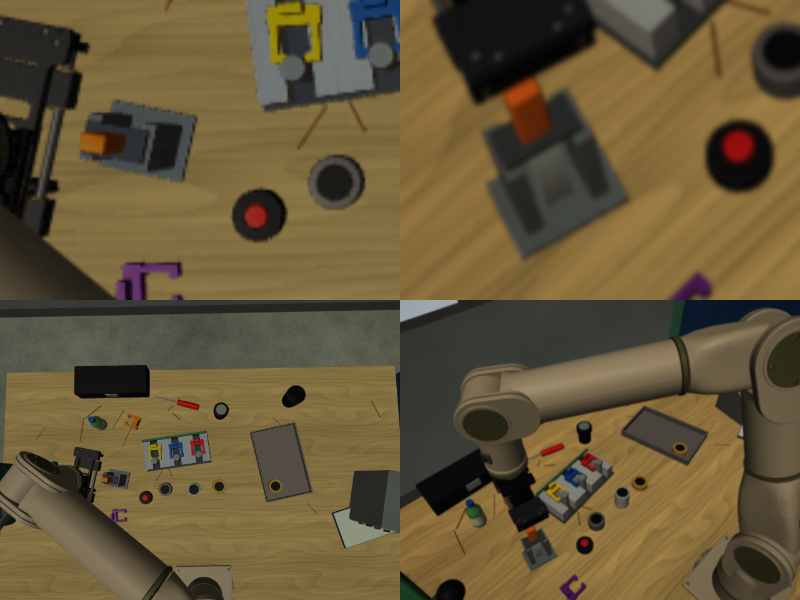

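The wedge hangs home (orange handle upright in the side view). Next I'll pick the yellow clip.

```bash
cat >> h.py <<'E'
T=np.array([.53636,-.32893,.19279]);PT=T[2]+np.pi/2
def tr(x,y): return place([[x,y,0]],*T)[0][:2]
E
python3 - <<'E'
from h import *
r=unproj(440,297,.027);print('spare ring',place([[r[0]-T[0],r[1]-T[1],0]],0,0,-T[2])[0])
a=tr(.095,.055)
legs([(.607,.1885,.15,1.60),(.607,.1885,.073,1.60),(.607,.1885,.20,1.60),(.63,-.05,.2,1.68),(a[0],a[1],.15,PT),(a[0],a[1],.031,PT)])
E
```

```text
spare ring [-0.09111536  0.04601606  0.        ]
t 20.7 pos [0.4765 0.3554 0.2396] phi 1.369 F [ 0.3 -0.3 -0.6] w 0.0608 g 0.0
turn [ 0.002 -0.001 -0.231] shift [-0.1374  0.1612  0.0897]
turn [0. 0. 0.] shift [0.    0.    0.077]
turn [0. 0. 0.] shift [ 0.     0.    -0.127]
turn [ 0.    0.   -0.08] shift [-0.2391  0.016   0.    ]
turn [ 0.     0.    -0.084] shift [-0.2043 -0.0334  0.05  ]
turn [0. 0. 0.] shift [0.    0.    0.119]
```

Emit:
play_rows(increments="0 0 -0.231 -0.137 0.161 0 0.45;0 0 -0.231 -0.137 0.161 0 0.45;0 0 -0.231 -0.137 0.161 0 0.45;0 0 -0.231 -0.137 0.161 0.03 0.45;0 0 -0.231 -0.137 0.161 0.06 0.45;0 0 -0.231 -0.137 0.161 0.09 0.45;0 0 -0.231 -0.137 0.161 0.09 0.45;0 0 -0.231 -0.137 0.161 0.09 0.45", grip_force=20)

```text
time: 21.5
ee_pos: [0.6056, 0.189, 0.1483]
eef_rot: [0.696, 0.718, -0.001, -0.001]
ft_force: [0.5, 0.6, 1.5]
width: 0.0393
grip_force: 0.0
```

Emit:
play_rows(increments="0 0 0 0 0 0 0.45;0 0 0 0 0 0 0.45;0 0 0 0 0 0 0.45;0 0 0 0 0 0 0.45")

```text
time: 21.9
ee_pos: [0.6066, 0.1887, 0.1493]
eef_rot: [0.697, 0.717, 0.0, 0.0]
ft_force: [0.1, -0.3, -0.3]
width: 0.0394
grip_force: 0.0
```

Run:
```python
from h import *
legs([(.607,.1885,.073,1.60)])
```

```text
t 21.9 pos [0.6066 0.1887 0.1493] phi 1.600 F [ 0.1 -0.3 -0.3] w 0.0394 g 0.0
turn [0.001 0.    0.   ] shift [-0.0002  0.0004  0.0763]
```

Emit:
play_rows(increments="0 0 0 0 0 0.03 0.45;0 0 0 0 0 0.055 0.45;0 0 0 0 0 0.07 0.45;0 0 0 0 0 0.076 0.45;0 0 0 0 0 0.076 0.45;0 0 0 0 0 0.076 0.2;0 0 0 0 0 0.076 0;0 0 0 0 0 0.076 0")

```text
time: 22.7
ee_pos: [0.6068, 0.1886, 0.0734]
eef_rot: [0.697, 0.717, 0.001, 0.0]
ft_force: [0.0, 0.1, -0.4]
width: 0.0227
grip_force: 0.0
```

Emit:
play_rows(increments="0 0 0 0 0 0 0;0 0 0 0 0 0 0;0 0 0 0 0 0 0;0 0 0 0 0 0 0;0 0 0 0 0 0 0;0 0 0 0 0 0 0")

```text
time: 23.3
ee_pos: [0.6066, 0.1884, 0.0729]
eef_rot: [0.697, 0.717, 0.0, 0.0]
ft_force: [0.0, -0.7, 4.7]
width: 0.0096
grip_force: 20.0
```

Emit:
play_rows(increments="0 0 0 0 0 -0.02 0;0 0 0 0 0 -0.05 0;0 0 0 0 0 -0.09 0;0 0 0 0 0 -0.127 0;0 0 0 0 0 -0.127 0")

```text
time: 23.8
ee_pos: [0.608, 0.19, 0.2046]
eef_rot: [0.697, 0.717, 0.003, 0.002]
ft_force: [0.8, 0.0, -0.5]
width: 0.0099
grip_force: 20.0
```

Emit:
play_rows(increments="0 0 -0.08 -0.239 0.016 0 0;0 0 -0.08 -0.239 0.016 0 0;0 0 -0.08 -0.239 0.016 0 0;0 0 -0.08 -0.239 0.016 0 0;0 0 -0.08 -0.239 0.016 0 0")

```text
time: 24.3
ee_pos: [0.6288, -0.0538, 0.1984]
eef_rot: [0.668, 0.744, -0.001, -0.0]
ft_force: [0.1, 0.9, -1.6]
width: 0.0095
grip_force: 20.0
```

Emit:
play_rows(increments="0 0 -0.084 -0.204 -0.033 0 0;0 0 -0.084 -0.204 -0.033 0 0;0 0 -0.084 -0.204 -0.033 0.02 0;0 0 -0.084 -0.204 -0.033 0.05 0;0 0 -0.084 -0.204 -0.033 0.05 0;0 0 -0.084 -0.204 -0.033 0.05 0;0 0 -0.084 -0.204 -0.033 0.05 0;0 0 -0.084 -0.204 -0.033 0.05 0")

```text
time: 25.1
ee_pos: [0.6195, -0.254, 0.1503]
eef_rot: [0.635, 0.773, 0.001, 0.0]
ft_force: [0.5, 0.2, -0.1]
width: 0.0097
grip_force: 20.0
```

Run:
```python
from h import *
a=tr(.095,.055)
legs([(a[0],a[1],.031,PT)])
```

```text
t 25.1 pos [ 0.6195 -0.254   0.1503] phi 1.767 F [ 0.5  0.2 -0.1] w 0.0097 g 20.0
turn [ 0.001 -0.     0.003] shift [-0.0027 -0.0012  0.1193]
```

Emit:
play_rows(increments="0 0 0 -0.003 -0.001 0.04 0;0 0 0 -0.003 -0.001 0.075 0;0 0 0 -0.003 -0.001 0.1 0;0 0 0 -0.003 -0.001 0.113 0;0 0 0 -0.003 -0.001 0.119 0;0 0 0 -0.003 -0.001 0.119 0;0 0 0 -0.003 -0.001 0.119 0.2;0 0 0 -0.003 -0.001 0.119 0.4")

```text
time: 25.9
ee_pos: [0.6192, -0.2597, 0.0322]
eef_rot: [0.636, 0.772, 0.0, 0.001]
ft_force: [-0.4, -0.5, -0.4]
width: 0.0187
grip_force: 0.0
```

Emit:
play_rows(increments="0 0 0 0 0 0 0.4;0 0 0 0 0 0 0.4;0 0 0 0 0 0 0.4;0 0 0 0 0 -0.04 0.4;0 0 0 0 0 -0.08 0.4;0 0 0 0 0 -0.12 0.4;0 0 0 0 0 -0.16 0.4;0 0 0 0 0 -0.16 0.4")

```text
time: 26.7
ee_pos: [0.6209, -0.2598, 0.1972]
eef_rot: [0.636, 0.772, 0.001, 0.004]
ft_force: [-0.7, 0.2, -0.4]
width: 0.0346
grip_force: 0.0
```

Run:
```python
from h import *
a=tr(.095,.0)
legs([(.613,.106,.16,1.697),(.613,.106,.073,1.697),(.613,.106,.20,1.697),(a[0],a[1],.18,PT)])
```

```text
t 26.7 pos [ 0.6209 -0.2598  0.1972] phi 1.764 F [-0.7  0.2 -0.4] w 0.0346 g 0.0
turn [0.008 0.005 0.067] shift [0.3607 0.0621 0.0359]
turn [0. 0. 0.] shift [0.    0.    0.087]
turn [0. 0. 0.] shift [ 0.     0.    -0.127]
turn [ 0.     0.    -0.067] shift [-0.4155 -0.036   0.02  ]
```

Emit:
play_rows(increments="0 0 0.067 0.36 0.062 0 0.45;0 0 0.067 0.36 0.062 0 0.45;0 0 0.067 0.36 0.062 0 0.45;0 0 0.067 0.36 0.062 0 0.45;0 0 0.067 0.36 0.062 0 0.45;0 0 0.067 0.36 0.062 0 0.45;0 0 0.067 0.36 0.062 0.02 0.45;0 0 0.067 0.36 0.062 0.035 0.45")

```text
time: 27.5
ee_pos: [0.6093, 0.1125, 0.1564]
eef_rot: [0.659, 0.752, 0.002, -0.0]
ft_force: [0.3, 0.3, -0.0]
width: 0.0394
grip_force: 0.0
```

Emit:
play_rows(increments="0 0 0 0 0 0 0.45;0 0 0 0 0 0 0.45;0 0 0 0 0 0 0.45;0 0 0 0 0 0 0.45;0 0 0 0 0 0 0.45")

```text
time: 28.0
ee_pos: [0.6105, 0.1046, 0.1561]
eef_rot: [0.662, 0.75, 0.0, 0.0]
ft_force: [0.1, -0.6, -0.1]
width: 0.0392
grip_force: 0.0
```

Run:
```python
from h import *
legs([(.613,.106,.073,1.697)])
```

```text
t 28.0 pos [0.6105 0.1046 0.1561] phi 1.695 F [ 0.1 -0.6 -0.1] w 0.0392 g 0.0
turn [ 0.001  0.    -0.002] shift [0.0011 0.0026 0.0831]
```

Emit:
play_rows(increments="0 0 -0.002 0.001 0.0026 0.03 0.45;0 0 -0.002 0.001 0.0026 0.055 0.45;0 0 -0.002 0.001 0.0026 0.075 0.45;0 0 -0.002 0.001 0.0026 0.083 0.45;0 0 -0.002 0.001 0.0026 0.083 0.45;0 0 -0.002 0.001 0.0026 0.083 0.2;0 0 -0.002 0.001 0.0026 0.083 0;0 0 -0.002 0.001 0.0026 0.083 0")

```text
time: 28.8
ee_pos: [0.6131, 0.1071, 0.0736]
eef_rot: [0.66, 0.751, 0.001, 0.001]
ft_force: [-0.1, 0.2, 0.2]
width: 0.0222
grip_force: 0.0
```

Emit:
play_rows(increments="0 0 0 0 0 0 0;0 0 0 0 0 0 0;0 0 0 0 0 0 0;0 0 0 0 0 0 0;0 0 0 0 0 0 0;0 0 0 0 0 0 0")

```text
time: 29.4
ee_pos: [0.6128, 0.1071, 0.0729]
eef_rot: [0.66, 0.751, 0.0, 0.0]
ft_force: [1.1, 0.3, 5.6]
width: 0.0098
grip_force: 20.0
```

Emit:
play_rows(increments="0 0 0 0 0 -0.02 0;0 0 0 0 0 -0.05 0;0 0 0 0 0 -0.09 0;0 0 0 0 0 -0.127 0;0 0 0 0 0 -0.127 0")

```text
time: 29.9
ee_pos: [0.6142, 0.1081, 0.2045]
eef_rot: [0.66, 0.751, 0.003, 0.002]
ft_force: [0.8, 1.0, -1.1]
width: 0.0097
grip_force: 20.0
```

Emit:
play_rows(increments="0 0 -0.067 -0.34 -0.03 0 0;0 0 -0.067 -0.34 -0.03 0 0;0 0 -0.067 -0.34 -0.03 0 0;0 0 -0.067 -0.34 -0.03 0 0;0 0 -0.067 -0.34 -0.03 0 0;0 0 -0.067 -0.34 -0.03 0 0;0 0 -0.067 -0.34 -0.03 0 0;0 0 -0.067 -0.34 -0.03 0 0")

```text
time: 30.7
ee_pos: [0.6241, -0.2426, 0.1972]
eef_rot: [0.639, 0.769, -0.002, -0.0]
ft_force: [-0.8, -0.2, -1.2]
width: 0.01
grip_force: 20.0
```

Emit:
play_rows(increments="0 0 0 -0.075 -0.006 0 0;0 0 0 -0.075 -0.006 0.02 0;0 0 0 -0.075 -0.006 0.02 0;0 0 0 -0.075 -0.006 0.02 0;0 0 0 -0.075 -0.006 0.02 0;0 0 0 -0.075 -0.006 0.02 0")

```text
time: 31.3
ee_pos: [0.6353, -0.3072, 0.1802]
eef_rot: [0.634, 0.773, 0.0, 0.0]
ft_force: [0.5, -0.1, -0.4]
width: 0.0098
grip_force: 20.0
```

Run:
```python
from h import *
a=tr(.095,.0)
legs([(a[0],a[1],.031,PT)])
```

```text
t 31.3 pos [ 0.6353 -0.3072  0.1802] phi 1.768 F [ 0.5 -0.1 -0.4] w 0.0098 g 20.0
turn [0.001 0.    0.004] shift [-0.0024 -0.0064  0.1492]
```

Emit:
play_rows(increments="0 0 0.004 -0.009 -0.006 0.04 0;0 0 0.004 -0.009 -0.006 0.08 0;0 0 0.004 -0.009 -0.006 0.115 0;0 0 0.004 -0.009 -0.006 0.137 0;0 0 0.004 -0.009 -0.006 0.149 0;0 0 0.004 -0.009 -0.006 0.149 0;0 0 0.004 -0.009 -0.006 0.149 0.2;0 0 0.004 -0.009 -0.006 0.149 0.4")

```text
time: 32.1
ee_pos: [0.6319, -0.319, 0.0327]
eef_rot: [0.636, 0.771, 0.0, 0.001]
ft_force: [0.0, -0.0, 0.2]
width: 0.0185
grip_force: 0.0
```

Emit:
play_rows(increments="0 0 0 0 0 0 0.4;0 0 0 0 0 0 0.4;0 0 0 0 0 0 0.4;0 0 0 0 0 -0.04 0.4;0 0 0 0 0 -0.08 0.4;0 0 0 0 0 -0.12 0.4;0 0 0 0 0 -0.16 0.4;0 0 0 0 0 -0.16 0.4")

```text
time: 32.9
ee_pos: [0.6332, -0.3191, 0.1976]
eef_rot: [0.637, 0.771, 0.001, 0.004]
ft_force: [1.5, -0.3, 0.9]
width: 0.0346
grip_force: 0.0
```

Run:
```python
from h import *
legs([(.6246,.0186,.16,1.69),(.6246,.0186,.073,1.69)])
```

```text
t 32.9 pos [ 0.6332 -0.3191  0.1976] phi 1.762 F [ 1.5 -0.3  0.9] w 0.0346 g 0.0
turn [0.008 0.005 0.072] shift [0.3334 0.0553 0.0363]
turn [0. 0. 0.] shift [0.    0.    0.087]
```

Emit:
play_rows(increments="0 0 0.072 0.333 0.055 0 0.45;0 0 0.072 0.333 0.055 0 0.45;0 0 0.072 0.333 0.055 0 0.45;0 0 0.072 0.333 0.055 0 0.45;0 0 0.072 0.333 0.055 0 0.45;0 0 0.072 0.333 0.055 0 0.45;0 0 0.072 0.333 0.055 0.02 0.45;0 0 0.072 0.333 0.055 0.035 0.45")

```text
time: 33.7
ee_pos: [0.6204, 0.0264, 0.1554]
eef_rot: [0.66, 0.751, 0.001, -0.001]
ft_force: [-0.1, -0.2, 0.6]
width: 0.0392
grip_force: 0.0
```

Emit:
play_rows(increments="0 0 0 0 0 0 0.45;0 0 0 0 0 0 0.45;0 0 0 0 0 0 0.45;0 0 0 0 0 0 0.45;0 0 0 0 0 0 0.45")

```text
time: 34.2
ee_pos: [0.6218, 0.0179, 0.1561]
eef_rot: [0.664, 0.747, 0.0, 0.0]
ft_force: [0.5, 0.4, 0.5]
width: 0.0394
grip_force: 0.0
```

Run:
```python
from h import *
a=tr(.035,-.055)
legs([(.6246,.0186,.073,1.69),(.6246,.0186,.20,1.69),(a[0],a[1],.18,PT)])
```

```text
t 34.2 pos [0.6218 0.0179 0.1561] phi 1.689 F [0.5 0.4 0.5] w 0.0394 g 0.0
turn [ 0.001  0.    -0.001] shift [0.0004 0.0028 0.0831]
turn [0. 0. 0.] shift [ 0.     0.    -0.127]
turn [ 0.     0.    -0.074] shift [-0.3868 -0.09    0.02  ]
```

Emit:
play_rows(increments="0 0 0 0.0004 0.0028 0.03 0.45;0 0 0 0.0004 0.0028 0.055 0.45;0 0 0 0.0004 0.0028 0.075 0.45;0 0 0 0.0004 0.0028 0.083 0.45;0 0 0 0.0004 0.0028 0.083 0.45;0 0 0 0.0004 0.0028 0.083 0.2;0 0 0 0.0004 0.0028 0.083 0;0 0 0 0.0004 0.0028 0.083 0")

```text
time: 35.0
ee_pos: [0.6248, 0.0194, 0.0736]
eef_rot: [0.664, 0.748, 0.0, 0.001]
ft_force: [-0.3, -0.8, -0.2]
width: 0.0224
grip_force: 0.0
```

Emit:
play_rows(increments="0 0 0 0 0 0 0;0 0 0 0 0 0 0;0 0 0 0 0 0 0;0 0 0 0 0 0 0;0 0 0 0 0 0 0;0 0 0 0 0 0 0")

```text
time: 35.6
ee_pos: [0.6247, 0.0192, 0.0729]
eef_rot: [0.664, 0.748, 0.0, 0.0]
ft_force: [3.8, -1.0, 2.2]
width: 0.0098
grip_force: 20.0
```

Emit:
play_rows(increments="0 0 0 0 0 -0.02 0;0 0 0 0 0 -0.05 0;0 0 0 0 0 -0.09 0;0 0 0 0 0 -0.127 0;0 0 0 0 0 -0.127 0")

```text
time: 36.1
ee_pos: [0.6257, 0.0204, 0.2045]
eef_rot: [0.664, 0.748, 0.002, 0.002]
ft_force: [0.7, -0.3, -1.0]
width: 0.01
grip_force: 20.0
```

Emit:
play_rows(increments="0 0 -0.074 -0.33 -0.077 0 0;0 0 -0.074 -0.33 -0.077 0 0;0 0 -0.074 -0.33 -0.077 0 0;0 0 -0.074 -0.33 -0.077 0 0;0 0 -0.074 -0.33 -0.077 0 0;0 0 -0.074 -0.33 -0.077 0 0;0 0 -0.074 -0.33 -0.077 0 0;0 0 -0.074 -0.33 -0.077 0 0")

```text
time: 36.9
ee_pos: [0.5836, -0.325, 0.1972]
eef_rot: [0.639, 0.769, -0.002, -0.001]
ft_force: [-0.8, -0.6, -0.7]
width: 0.01
grip_force: 20.0
```

Emit:
play_rows(increments="0 0 0 -0.057 -0.013 0 0;0 0 0 -0.057 -0.013 0.02 0;0 0 0 -0.057 -0.013 0.02 0;0 0 0 -0.057 -0.013 0.02 0;0 0 0 -0.057 -0.013 0.02 0;0 0 0 -0.057 -0.013 0.02 0")

```text
time: 37.5
ee_pos: [0.5858, -0.3744, 0.1806]
eef_rot: [0.635, 0.773, 0.0, 0.0]
ft_force: [0.2, 0.3, -0.2]
width: 0.0096
grip_force: 20.0
```

Run:
```python
from h import *
a=tr(.035,-.055)
legs([(a[0],a[1],.031,PT)])
```

```text
t 37.5 pos [ 0.5858 -0.3744  0.1806] phi 1.766 F [ 0.2  0.3 -0.2] w 0.0096 g 20.0
turn [0.001 0.    0.002] shift [-0.0008 -0.005   0.1496]
```

Emit:
play_rows(increments="0 0 0.002 -0.002 -0.009 0.04 0;0 0 0.002 -0.002 -0.009 0.08 0;0 0 0.002 -0.002 -0.009 0.115 0;0 0 0.002 -0.002 -0.009 0.137 0;0 0 0.002 -0.002 -0.009 0.149 0;0 0 0.002 -0.002 -0.009 0.149 0;0 0 0.002 -0.002 -0.009 0.149 0.2;0 0 0.002 -0.002 -0.009 0.149 0.4")

```text
time: 38.3
ee_pos: [0.5778, -0.3799, 0.0326]
eef_rot: [0.636, 0.771, 0.0, 0.001]
ft_force: [-0.2, -0.1, 0.5]
width: 0.019
grip_force: 0.0
```

Emit:
play_rows(increments="0 0 0 0 0 0 0.4;0 0 0 0 0 0 0.4;0 0 0 0 0 0 0.4;0 0 0 0 0 -0.04 0.4;0 0 0 0 0 -0.08 0.4;0 0 0 0 0 -0.12 0.4;0 0 0 0 0 -0.16 0.4;0 0 0 0 0 -0.16 0.8")

```text
time: 39.1
ee_pos: [0.5791, -0.3803, 0.1974]
eef_rot: [0.637, 0.771, 0.001, 0.005]
ft_force: [0.6, 0.4, 0.8]
width: 0.0382
grip_force: 0.0
```

Run:
```python
from h import *
from bench import camera
ims={n:np.ascontiguousarray(camera(n)['color'][:,:,::-1]) for n in('top','side')}
for n in ims: cv2.imwrite(f'pics/{n}7.png',ims[n])
o=np.hstack([ims['top'][180:360,200:520],]);o=cv2.resize(o,(800,450),interpolation=cv2.INTER_CUBIC)
cv2.imwrite('pics/v7.png',np.clip(o*1.4,0,255).astype('uint8'));legs([])
```

```text
t 39.2 pos [ 0.5771 -0.3797  0.1916] phi 1.762 F [-0.4 -0.1 -0.9] w 0.0438 g 0.0
```

View pics/v7.png

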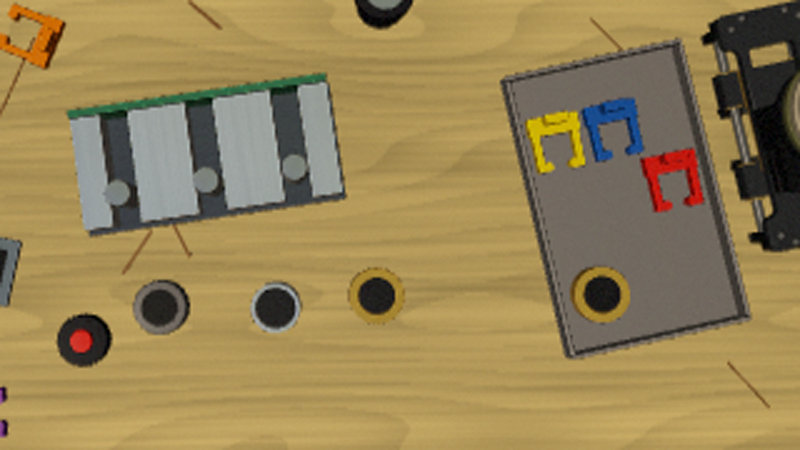

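All three clips lie in the tray (yellow 556,140; blue 612,128; red 675,180). The sleeve (276,306) and guard (161,306) haven't moved. Next is the sleeve.

Run:
```python
from h import *
a=tr(-.085,-.045);b=tr(-.012,.02);print(a,b)
legs([(.50,-.15,.19,1.65),(.430,.0326,.16,1.571),(.430,.0326,.03,1.571),(.43,.0326,.15,1.571),(a[0],a[1],.15,PT)])
```

```text
[ 0.46155666 -0.38938213] [ 0.52075036 -0.31159971]
t 39.2 pos [ 0.5771 -0.3797  0.1916] phi 1.762 F [-0.4 -0.1 -0.9] w 0.0438 g 0.0
turn [0.001 0.001 0.112] shift [ 0.2401 -0.032   0.0012]
turn [0.    0.    0.079] shift [ 0.1876 -0.0553  0.03  ]
turn [0. 0. 0.] shift [0.   0.   0.13]
turn [0. 0. 0.] shift [ 0.    0.   -0.12]
turn [ 0.     0.    -0.193] shift [-0.422   0.0315  0.    ]
```

Emit:
play_rows(increments="0 0 0.112 0.24 -0.032 0 1;0 0 0.112 0.24 -0.032 0 1;0 0 0.112 0.24 -0.032 0 1;0 0 0.112 0.24 -0.032 0 1;0 0 0.112 0.24 -0.032 0 1", grip_force=30)

```text
time: 39.7
ee_pos: [0.4978, -0.1475, 0.189]
eef_rot: [0.678, 0.735, -0.001, -0.001]
ft_force: [1.5, 1.4, 0.4]
width: 0.0821
grip_force: 0.0
```

Emit:
play_rows(increments="0 0 0.079 0.188 -0.055 0.03 1;0 0 0.079 0.188 -0.055 0.03 1;0 0 0.079 0.188 -0.055 0.03 1;0 0 0.079 0.188 -0.055 0.03 1;0 0 0.079 0.188 -0.055 0.03 1;0 0 0.079 0.188 -0.055 0.03 1;0 0 0.079 0.188 -0.055 0.03 1;0 0 0.079 0.188 -0.055 0.03 1")

```text
time: 40.5
ee_pos: [0.4302, 0.0319, 0.1603]
eef_rot: [0.708, 0.706, 0.0, -0.0]
ft_force: [0.3, -1.0, -0.2]
width: 0.0872
grip_force: 0.0
```

Run:
```python
from h import *
from bench import camera
legs([(.430,.0326,.03,1.571)])
c=camera('side')['color'][:,:,::-1];o=cv2.resize(np.ascontiguousarray(c[280:420,230:430]),(800,560),interpolation=cv2.INTER_CUBIC)
# expected sleeve base/top circles
for z in(0,.065):
    P=np.array([[.430+.025*np.cos(t),.0326+.025*np.sin(t),z] for t in np.linspace(0,6.28,30)])
    cv2.polylines(o,[((proj(P,'side')-[230,280]+.5)*4).astype(int)],True,(0,255,0),1)
P=np.array([[.4308+.028*np.cos(t),.1519+.028*np.sin(t),.034] for t in np.linspace(0,6.28,30)])
cv2.polylines(o,[((proj(P,'side')-[230,280]+.5)*4).astype(int)],True,(0,255,0),1)
cv2.imwrite('pics/v8.png',o)
```

```text
t 40.5 pos [0.4302 0.0319 0.1603] phi 1.569 F [ 0.3 -1.  -0.2] w 0.0872 g 0.0
turn [-0.    -0.001 -0.002] shift [ 6.000e-04 -1.000e-04  1.303e-01]
```

View pics/v8.png

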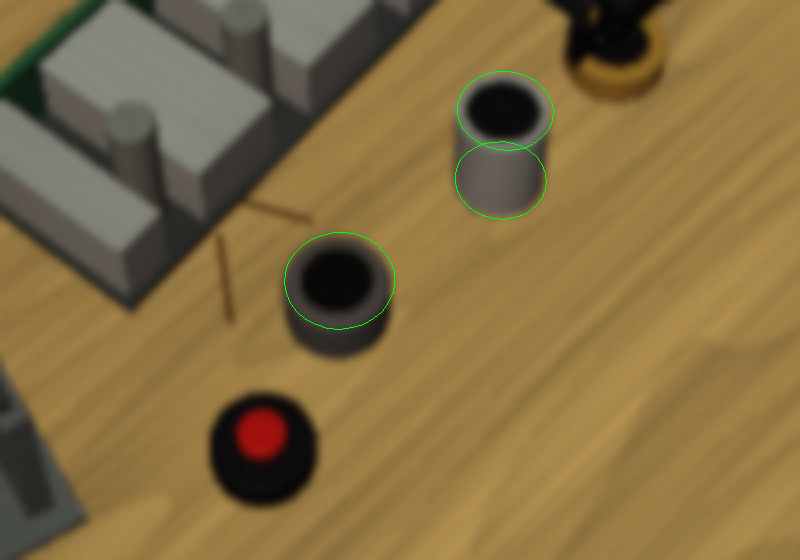

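The predicted outlines match the sleeve (505,110) and the guard (340,280). I'll pick the sleeve.

Emit:
play_rows(increments="0 0 0 0.0006 0 0.04 1;0 0 0 0.0006 0 0.075 1;0 0 0 0.0006 0 0.105 1;0 0 0 0.0006 0 0.122 1;0 0 0 0.0006 0 0.13 1;0 0 0 0.0006 0 0.13 0.8;0 0 0 0.0006 0 0.13 0.5;0 0 0 0.0006 0 0.13 0.3")

```text
time: 41.35
ee_pos: [0.4308, 0.0335, 0.0315]
eef_rot: [0.707, 0.707, 0.0, 0.001]
ft_force: [0.9, -0.8, 0.2]
width: 0.0706
grip_force: 0.0
```

Emit:
play_rows(increments="0 0 0 0 0 0 0.3;0 0 0 0 0 0 0.3;0 0 0 0 0 0 0.3;0 0 0 0 0 0 0.3;0 0 0 0 0 0 0.3;0 0 0 0 0 0 0.3")

```text
time: 41.95
ee_pos: [0.4302, 0.0335, 0.0308]
eef_rot: [0.707, 0.707, -0.0, 0.0]
ft_force: [-1.5, -1.3, 6.0]
width: 0.0493
grip_force: 30.0
```

Emit:
play_rows(increments="0 0 0 0 0 -0.02 0.3;0 0 0 0 0 -0.05 0.3;0 0 0 0 0 -0.09 0.3;0 0 0 0 0 -0.12 0.3;0 0 0 0 0 -0.12 0.3")

```text
time: 42.45
ee_pos: [0.4321, 0.0339, 0.1538]
eef_rot: [0.707, 0.707, 0.001, 0.003]
ft_force: [0.9, 0.2, -1.3]
width: 0.0497
grip_force: 30.0
```

Emit:
play_rows(increments="0 0 -0.193 -0.34 0.025 0 0.3;0 0 -0.193 -0.34 0.025 0 0.3;0 0 -0.193 -0.34 0.025 0 0.3;0 0 -0.193 -0.34 0.025 0 0.3;0 0 -0.193 -0.34 0.025 0 0.3;0 0 -0.193 -0.34 0.025 0 0.3;0 0 -0.193 -0.34 0.025 0 0.3;0 0 -0.193 -0.34 0.025 0 0.3")

```text
time: 43.25
ee_pos: [0.4528, -0.3133, 0.1483]
eef_rot: [0.639, 0.769, -0.001, -0.001]
ft_force: [-0.4, 0.2, -1.3]
width: 0.0491
grip_force: 30.0
```

Emit:
play_rows(increments="0 0 0 -0.08 -0.01 0 0.3;0 0 0 -0.08 -0.01 0 0.3;0 0 0 -0.08 -0.01 0 0.3;0 0 0 -0.08 -0.01 0 0.3;0 0 0 -0.08 -0.01 0 0.3;0 0 0 -0.08 -0.01 0 0.3")

```text
time: 43.85
ee_pos: [0.4608, -0.3855, 0.1504]
eef_rot: [0.635, 0.772, 0.0, -0.0]
ft_force: [-0.5, 0.4, -1.0]
width: 0.0495
grip_force: 30.0
```

Run:
```python
from h import *
a=tr(-.085,-.045)
legs([(a[0],a[1],.037,PT)])
```

```text
t 43.9 pos [ 0.4608 -0.3855  0.1504] phi 1.766 F [-0.5  0.4 -1. ] w 0.0495 g 30.0
turn [-0.    -0.     0.002] shift [-0.004   0.      0.1134]
```

Emit:
play_rows(increments="0 0 0 -0.004 0 0.03 0.3;0 0 0 -0.004 0 0.06 0.3;0 0 0 -0.004 0 0.085 0.3;0 0 0 -0.004 0 0.102 0.3;0 0 0 -0.004 0 0.11 0.3;0 0 0 -0.004 0 0.1135 0.3;0 0 0 -0.004 0 0.1135 0.3;0 0 0 -0.004 0 0.1135 0.65")

```text
time: 44.65
ee_pos: [0.4619, -0.3911, 0.0382]
eef_rot: [0.636, 0.772, -0.0, 0.001]
ft_force: [0.2, 0.3, 0.4]
width: 0.0522
grip_force: 0.0
```

Emit:
play_rows(increments="0 0 0 0 0 0 0.8;0 0 0 0 0 0 0.8;0 0 0 0 0 0 0.8;0 0 0 0 0 0 0.8;0 0 0 0 0 -0.04 0.8;0 0 0 0 0 -0.08 0.8;0 0 0 0 0 -0.12 0.8;0 0 0 0 0 -0.12 0.8")

```text
time: 45.45
ee_pos: [0.4639, -0.392, 0.163]
eef_rot: [0.636, 0.772, -0.0, 0.004]
ft_force: [1.0, -0.0, 0.4]
width: 0.0697
grip_force: 0.0
```

Run:
```python
from h import *
from bench import camera
legs([(.44,-.08,.155,1.65),(.4308,.1519,.15,1.571)])
# guard still in place? compare patches before/after
c=camera('top')['color'][:,:,::-1];a=cv2.imread('pics/top0.png')
for n,x,y in(('guard',264,302),('ring',350,298),('cap',233,316),('barrel',354,177),('stand',185,285)):
    print(n,np.abs(c[y-16:y+16,x-16:x+16].astype(int)-a[y-16:y+16,x-16:x+16]).mean().round(1))
```

```text
t 45.5 pos [ 0.4639 -0.392   0.163 ] phi 1.764 F [ 1.  -0.   0.4] w 0.0697 g 0.0
turn [0.006 0.007 0.114] shift [0.3109 0.0364 0.006 ]
turn [0.    0.    0.079] shift [0.2319 0.0092 0.005 ]
guard 2.3
ring 2.4
cap 2.3
barrel 2.5
stand 3.2
```

Emit:
play_rows(increments="0 0 0.114 0.311 0.036 0 1;0 0 0.114 0.311 0.036 0 1;0 0 0.114 0.311 0.036 0 1;0 0 0.114 0.311 0.036 0 1;0 0 0.114 0.311 0.036 0 1;0 0 0.114 0.311 0.036 0 1;0 0 0.114 0.311 0.036 0 1")

```text
time: 46.2
ee_pos: [0.436, -0.0736, 0.1564]
eef_rot: [0.676, 0.737, -0.0, -0.0]
ft_force: [0.3, -0.5, 0.0]
width: 0.0866
grip_force: 0.0
```

Emit:
play_rows(increments="0 0 0.079 0.232 0.009 0 1;0 0 0.079 0.232 0.009 0 1;0 0 0.079 0.232 0.009 0 1;0 0 0.079 0.232 0.009 0 1;0 0 0.079 0.232 0.009 0 1;0 0 0.079 0.232 0.009 0 1;0 0 0.079 0.232 0.009 0 1;0 0 0.079 0.232 0.009 0 1")

```text
time: 47.0
ee_pos: [0.4277, 0.152, 0.1565]
eef_rot: [0.708, 0.706, -0.0, -0.0]
ft_force: [1.1, 0.4, 0.5]
width: 0.0874
grip_force: 0.0
```

Emit:
play_rows(increments="0 0 0 0 0 0 1;0 0 0 0 0 0 1;0 0 0 0 0 0 1")

```text
time: 47.3
ee_pos: [0.4278, 0.1528, 0.157]
eef_rot: [0.708, 0.707, -0.0, 0.0]
ft_force: [-0.2, -0.2, -0.1]
width: 0.087
grip_force: 0.0
```

Run:
```python
from h import *
from bench import camera
b=tr(-.012,.02)
legs([(.4308,.1519,.009,1.571),(.4308,.1519,.13,1.571),(b[0],b[1],.13,PT)])
c=camera('side')['color'][:,:,::-1];a=cv2.imread('pics/side0.png')
print(np.abs(c[335:370,298:330].astype(int)-a[335:370,298:330]).mean())
```

```text
t 47.3 pos [0.4278 0.1528 0.157 ] phi 1.570 F [-0.2 -0.2 -0.1] w 0.0870 g 0.0
turn [ 0.     0.    -0.001] shift [-0.0008  0.003   0.148 ]
turn [0. 0. 0.] shift [ 0.     0.    -0.121]
turn [ 0.     0.    -0.193] shift [-0.4635  0.0899  0.    ]
2.9776785714285716
```

Emit:
play_rows(increments="0 0 0 -0.0008 0.003 0.045 1;0 0 0 -0.0008 0.003 0.085 1;0 0 0 -0.0008 0.003 0.12 1;0 0 0 -0.0008 0.003 0.138 1;0 0 0 -0.0008 0.003 0.146 1;0 0 0 -0.0008 0.003 0.148 1;0 0 0 -0.0008 0.003 0.148 0.8;0 0 0 -0.0008 0.003 0.148 0.4", grip_force=20)

```text
time: 48.15
ee_pos: [0.4315, 0.1527, 0.0101]
eef_rot: [0.707, 0.707, 0.001, 0.001]
ft_force: [-0.4, 0.8, -0.1]
width: 0.0777
grip_force: 0.0
```

Emit:
play_rows(increments="0 0 0 0 0 0 0.4;0 0 0 0 0 0 0.4;0 0 0 0 0 0 0.4;0 0 0 0 0 0 0.4;0 0 0 0 0 0 0.4;0 0 0 0 0 0 0.4")

```text
time: 48.75
ee_pos: [0.4309, 0.1525, 0.0093]
eef_rot: [0.707, 0.707, 0.0, 0.0]
ft_force: [-1.2, -1.9, 5.5]
width: 0.0555
grip_force: 20.0
```

Emit:
play_rows(increments="0 0 0 0 0 -0.02 0.4;0 0 0 0 0 -0.05 0.4;0 0 0 0 0 -0.09 0.4;0 0 0 0 0 -0.121 0.4;0 0 0 0 0 -0.121 0.4")

```text
time: 49.25
ee_pos: [0.4326, 0.1535, 0.1333]
eef_rot: [0.707, 0.707, 0.002, 0.002]
ft_force: [0.9, 0.2, -0.8]
width: 0.0552
grip_force: 20.0
```

Emit:
play_rows(increments="0 0 -0.1 -0.24 0.02 0 0.4;0 0 -0.1 -0.24 0.02 0 0.4;0 0 -0.1 -0.24 0.02 0 0.4;0 0 -0.1 -0.24 0.02 0 0.4;0 0 -0.1 -0.24 0.02 0 0.4;0 0 -0.1 -0.24 0.02 0 0.4;0 0 -0.1 -0.24 0.02 0 0.4;0 0 -0.1 -0.24 0.02 0 0.4")

```text
time: 50.05
ee_pos: [0.4504, -0.0861, 0.1296]
eef_rot: [0.67, 0.742, 0.0, -0.0]
ft_force: [0.0, 0.5, -1.4]
width: 0.0555
grip_force: 20.0
```

Run:
```python
from h import *
b=tr(-.012,.02)
legs([(b[0],b[1],.13,PT)])
```

```text
t 50.0 pos [ 0.4504 -0.0861  0.1296] phi 1.672 F [ 0.   0.5 -1.4] w 0.0555 g 20.0
turn [-0.001 -0.001 -0.091] shift [-0.2315  0.0472 -0.0006]
```

Emit:
play_rows(increments="0 0 -0.091 -0.231 0.047 0 0.4;0 0 -0.091 -0.231 0.047 0 0.4;0 0 -0.091 -0.231 0.047 0 0.4;0 0 -0.091 -0.231 0.047 0 0.4;0 0 -0.091 -0.231 0.047 0 0.4;0 0 -0.091 -0.231 0.047 0 0.4;0 0 -0.091 -0.231 0.047 0 0.4;0 0 -0.091 -0.231 0.047 0 0.4")

```text
time: 50.85
ee_pos: [0.521, -0.3101, 0.1301]
eef_rot: [0.635, 0.772, 0.0, -0.0]
ft_force: [0.5, -0.2, 0.0]
width: 0.0555
grip_force: 20.0
```

Emit:
play_rows(increments="0 0 0 0 0 0 0.4;0 0 0 0 0 0 0.4;0 0 0 0 0 0 0.4")

```text
time: 51.15
ee_pos: [0.5204, -0.3121, 0.1303]
eef_rot: [0.636, 0.772, -0.0, 0.0]
ft_force: [-0.2, 0.1, -0.1]
width: 0.0557
grip_force: 20.0
```

Run:
```python
from h import *
b=tr(-.012,.02)
legs([(b[0],b[1],.016,PT)])
```

```text
t 51.1 pos [ 0.5204 -0.3121  0.1303] phi 1.762 F [-0.2  0.1 -0.1] w 0.0557 g 20.0
turn [-0.     0.001 -0.001] shift [0.0005 0.0004 0.1143]
```

Emit:
play_rows(increments="0 0 0 0 0 0.03 0.4;0 0 0 0 0 0.06 0.4;0 0 0 0 0 0.085 0.4;0 0 0 0 0 0.102 0.4;0 0 0 0 0 0.11 0.4;0 0 0 0 0 0.114 0.4;0 0 0 0 0 0.114 0.4;0 0 0 0 0 0.114 0.7")

```text
time: 51.95
ee_pos: [0.5211, -0.3128, 0.0172]
eef_rot: [0.636, 0.771, 0.0, 0.001]
ft_force: [-0.4, 0.3, -0.3]
width: 0.0583
grip_force: 0.0
```

Emit:
play_rows(increments="0 0 0 0 0 0 0.75;0 0 0 0 0 0 0.75;0 0 0 0 0 0 0.75;0 0 0 0 0 -0.03 0.75;0 0 0 0 0 -0.06 0.75;0 0 0 0 0 -0.1 0.75;0 0 0 0 0 -0.15 0.75;0 0 0 0 0 -0.18 0.75")

```text
time: 52.75
ee_pos: [0.5214, -0.3125, 0.2]
eef_rot: [0.636, 0.771, 0.0, 0.002]
ft_force: [0.1, -0.0, -0.3]
width: 0.0653
grip_force: 0.0
```

Emit:
play_rows(increments="0 0 0 0.3 0 0 0.75;0 0 0 0.3 0 0 0.75;0 0 0 0.3 0 0 0.75;0 0 0 0.3 0 0 0.75;0 0 0 0.3 0 0 0.75;0 0 0 0.3 0 0 0.75;0 0 0 0.3 0 0 0.75;0 0 0 0.3 0 0 0.75")

```text
time: 53.55
ee_pos: [0.4634, -0.0173, 0.1964]
eef_rot: [0.636, 0.772, -0.001, 0.001]
ft_force: [0.2, -0.9, 0.7]
width: 0.0654
grip_force: 0.0
```

Run:
```python
from h import *
from bench import camera
legs([])
t,s=[np.ascontiguousarray(camera(n)['color'][:,:,::-1]) for n in('top','side')]
o=np.hstack([cv2.resize(t[180:340,380:520],(400,457)),cv2.resize(s[150:290,330:510],(400,457))])
cv2.imwrite('pics/v9.png',np.clip(o*1.3,0,255).astype('uint8'))
a=cv2.imread('pics/top0.png')
for n,x,y in(('ring',350,298),('cap',233,316),('barrel',354,177),('stand',185,285)):
    print(n,np.abs(t[y-16:y+16,x-16:x+16].astype(int)-a[y-16:y+16,x-16:x+16]).mean().round(1))
```

```text
t 53.5 pos [ 0.4634 -0.0173  0.1964] phi 1.764 F [ 0.2 -0.9  0.7] w 0.0654 g 0.0
ring 26.7
cap 1.9
barrel 2.1
stand 3.0
```

View pics/v9.png

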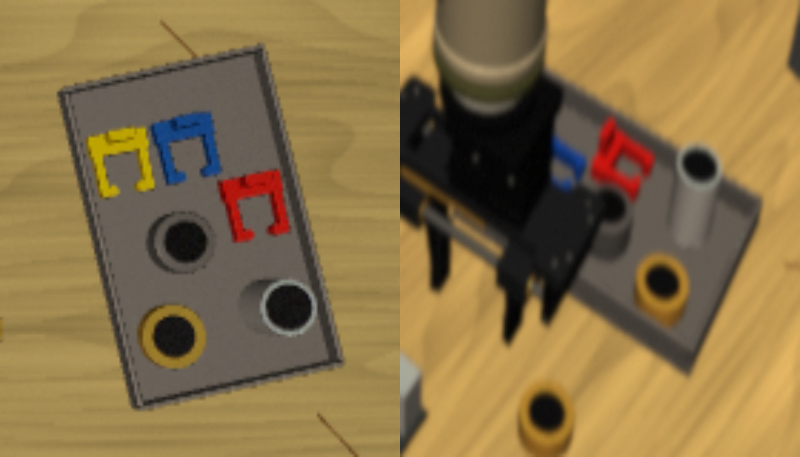

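The tray holds yellow (122,160), blue (185,148), red (255,205), the guard (182,242), the sleeve (287,305) and its own ring (173,337). The loose ring was nudged but is still outside the tray, so I'll hand in.

Emit:
play_rows(increments="0 0 0 0 0 0 0.75;0 0 0 0 0 0 0.75;0 0 0 0 0 0 0.75;0 0 0 0 0 0 0.75;0 0 0 0 0 0 0.75")

```text
time: 54.15
ee_pos: [0.4635, -0.018, 0.196]
eef_rot: [0.636, 0.771, 0.0, -0.0]
ft_force: [0.2, -0.1, 1.2]
width: 0.0653
grip_force: 0.0
```

```bash
python3 -c "
from bench import *
print(close_job())"
```

```text
the job is handed in; nothing more can be done
None
```

I handed the job in at about 54 s; no verdict came back. The last pictures show the three clips, sleeve, guard and the tray's own ring in the tray, the surplus ring outside it, the barrel and dust cap unmoved, and the wedge back in its stand.

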